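Turn a dried document panel for work on its back

ROBOT

A 7-joint arm with a two-finger parallel gripper is mounted at the origin on a cart in front of the work surface, level with it; the furniture and walls round the work are solid. World frame = base frame: x ahead of the robot, y to its left, z up, the work surface at z = 0. Lengths are in m, angles in rad, forces in N, time in s.
With the tool pointing down it reaches from about 0.4 to 0.9 m from the base axis. Payload 5.6 kg.
Tool frame: the origin (TCP) lies midway between the tips of the shut fingers; the grasp point (between the pads) lies manip.pinch_z behind it (manip.pinch_z is the distance from the TCP to the grasp point, in m); z points along the fingers, x is the direction in which the jaws open and shut, and the axes are right-handed (so a half turn about z gives the same grasp; the last joint's range is limited). The gripper opens to 92 mm and grips with 3 to 60 N. Pads are 20 mm wide; open, the fingers measure 128 mm over their backs; the gripper's body (75 mm by 189 mm) begins 69 mm behind the grasp point.
Start: joints at [1.194, 0.468, -0.012, 1.603, 0.006, 1.071, -0.056], TCP at [0.213, -0.614, 0.215] pointing down, gripper open.
Joint ranges: [-2.53, 2.53], [-0.31, 2.02], [-1.57, 1.55], [0.28, 2.44], [-1.29, 4.43], [0.15, 1.84], [-2.92, 2.92]. Speed limits (rad/s): [2.57, 2.57, 3.14, 3.14, 3.14, 3.14, 3.14].

INTERFACE

Orientations are given as a unit quaternion [x, y, z, w].
In Python, from cell import manip gives the robot as it stands.
- The arm moves only by the tool jog_arm, never from a script. Its arguments are lists of equal length, an entry for each row: "xyz": the shift along the tool's x, y, z in m, a list of three; "yaw": the turn about the tool's z in rad; "jaw": the closure, from -1 (fully open) to 1 (shut). A call has exactly 8 rows; each row shifts and turns the pose as measured when the row begins, along the tool's axes as they then stand; what a row does not reach is not made up. A row lasts 1/10 s, in which the tool goes at most 50 mm and 8.59 degrees, less where a joint would pass 70% of its speed; a pose out of reach is approached as far as the arm can. A call is refused whole if a number of a shift passes 0.05 or a number of a turn 0.15, either way. A call with a gripper value outside its range is refused whole. The fingers move at their own pace and stop on an object; the grip force is fixed at half the most. Time passes only in rows, so rows that do not move let the fingers close, or fill a call up. It gives the time, the measured TCP pose, the force and the opening at its end, in the units of the state.
- manip.get_obs(): the state, without advancing time (a new reading comes with each control period).
- manip.camera(name): name is "scene" or "top"; returns the picture (400x640x3 uint8, red, green, blue); there is no depth.
- manip.calibration(name): a dict with "intrinsics" (3x3 intrinsics, pixels), "R" (3x3) and "t" (3): a world point X has camera coordinates R X + t. Camera axes: x right, y down, z forward; pixel columns grow to the right and rows downward; lengths in m; the calibration is good to about 2 mm. A picture is of the moment at which its call begins. calibration takes no time and is no camera call.
- manip.finish_job(): hands the job in, once; it reports no verdict.
The state is a dict: "time": time; "q": joint angles; "joint_velocities": joint speeds; "joint_torque": joint torques, N m; "eef_pos": TCP position; "tcp_rot": TCP orientation; "force": force on the tool from outside, world axes, zero at the start; "moment": the same for the moment, N m; "grip_width": finger opening in m.
Only numpy, scipy, OpenCV 4.12 (cv2) and the standard library are available. Lean on these libraries where they do the work, as an engineer would, in place of code of your own. Each camera call takes 0.05 s, during which the arm holds its last target. There are 200 camera calls.

TASK

The front of this document has dried under its cup weights and its back is next. Take every weight off the panel while it is still locked and nest them all in one stack on the weight that stands on the bench; then unlock the frame's knob, swing the panel right over by its handle to the far stop, turn the knob back until it is fully locked, and finally stand the loupe upright in the middle of the face that is now on top. Do not disturb the glue stick and the thread.

Things in the scene. Friction and masses are not known exactly. Their poses are not given: they have to be found in the camera images.
- frame_axis (a point): middle of the turning axis of the grey aluminium frame fixed to the bench, 85 mm above it. y: along the axis (panel's long axis) towards the post with the knob; x: away from the side where the handle starts; z up. Base 130 x 370 mm. Panel 126 x 280 mm, faces 3 mm above and below the axis, rails at its edges 2 mm proud. Posts reach 120 mm above the bench at the -y end, 145 mm at +y
- panel (a joint): turn of the panel about its long axis, rad: 0 at the start, level, handle on the frame's -x side; grows as the handle is lifted up and over; 3.14 at the far stop, level, other face up. Handle-heavy: let go, it sinks slowly to the stop on its side of upright; under 2 N at the handle turns it. Locked, a pin stands in a notch of its index disc and it has only a little play
- handle_bar (a point): middle of the panel's handle: straight steel bar 10 mm thick, 94 mm long, parallel to the frame's y, 105 mm from the turning axis, with a free gap of 37 mm between bar and panel rail. Its frame turns with the panel
- lock_knob (a joint): turn of the lock knob, rad: 0 locked (pin home in the notch), grows anticlockwise seen from above to 1.40 unlocked (pin drawn clear). Stays where it is left; takes about 0.1 N m. The pin enters only with the panel at one of its two stops
- knob_grip (a point): grip point of the black lock knob with upright axis on the bracket at the frame's +y end, 166 mm above the bench: a bar 13 mm thick (its x), 46 mm long (its y), 22 mm tall, its top 9 mm above this point. This frame turns with the knob; locked, the bar points along the frame's y
- cup_0_mid (a point): hollow steel cup weight standing mouth up on the bench, foot of the stack. Centre, half-way up its 50 mm. 32 mm wide at the foot, tapering to 46 mm at 30 mm up; above that a straight collar 55 mm wide, 20 mm high, whose shoulder rests on the rim of the cup below: each nested cup stands 20 mm higher. Mouth 50 mm, wall 2.5 mm, about 0.15 kg
- cup_1_mid (a point): one of the hollow turned-steel cup weights that stand mouth up in a row along the panel at the start, about 64 mm apart (two to four of them; the rest are absent), same as the cup on the bench: 50 mm high, collar 55 mm in outer diameter over the upper 20 mm. Centre, half-way up; z along its axis, mouth up
- cup_2_mid (a point): one of the hollow turned-steel cup weights that stand mouth up in a row along the panel at the start, about 64 mm apart (two to four of them; the rest are absent), same as the cup on the bench: 50 mm high, collar 55 mm in outer diameter over the upper 20 mm. Centre, half-way up; z along its axis, mouth up
- cup_3_mid (a point): one of the hollow turned-steel cup weights that stand mouth up in a row along the panel at the start, about 64 mm apart (two to four of them; the rest are absent), same as the cup on the bench: 50 mm high, collar 55 mm in outer diameter over the upper 20 mm. Centre, half-way up; z along its axis, mouth up
- cup_4_mid (a point): one of the hollow turned-steel cup weights that stand mouth up in a row along the panel at the start, about 64 mm apart (two to four of them; the rest are absent), same as the cup on the bench: 50 mm high, collar 55 mm in outer diameter over the upper 20 mm. Centre, half-way up; z along its axis, mouth up
- loupe_mid (a point): black eyepiece loupe, 40 mm in diameter at the foot and 28 mm high, standing on the bench. Centre, half-way up; z up when it stands
- starch_stick_mid (a point): glue stick, 28 mm in diameter, 96 mm high, standing loose on the bench: leave alone. Centre
- linen_thread_mid (a point): bobbin of linen thread, 33 mm in diameter, 42 mm high, standing loose on the bench: leave alone. Centre
There are look-alikes about, which are no part of the job. Leave any blue or red look-alike of the part that bears cup_2_mid alone.

How it is judged:
On the way, in this order (a step that is already met when the one before it is completed fails the run):
1. every weight is nested on the one on the bench, the panel still locked (height (world z) of cup_0_mid below 0.032 m and angle between each of cup_0_mid, cup_1_mid, cup_2_mid, cup_3_mid, cup_4_mid's own z axis and vertical below 0.12 rad and horizontal distance between each of cup_1_mid, cup_2_mid, cup_3_mid, cup_4_mid and cup_0_mid below 0.012 m and z of each of cup_1_mid, cup_2_mid, cup_3_mid, cup_4_mid in the frame of cup_0_mid above 0.015 m and value of joint lock_knob below 0.3 rad), for 0.2 s.
2. the knob is unlocked (value of joint lock_knob above 1.15 rad), for 0.1 s.
3. the panel is turned over to its far stop (value of joint panel above 3 rad), for 0.1 s.
4. the knob is locked with the panel turned over (value of joint panel above 3 rad and value of joint lock_knob below 0.15 rad), for 0.2 s.
5. the loupe stands on the locked panel's upper face (all of step 4 and horizontal distance between loupe_mid and frame_axis below 0.04 m and z of loupe_mid in the frame of frame_axis between 0.01 and 0.026 m and angle between loupe_mid's own z axis and vertical below 0.12 rad), for 0.2 s.
At the end, for the whole second after the job is handed in: All weights nested upright in one stack on the bench cup (axes within 12 mm, tilt under 0.12 rad), panel turned over (above 3.0 rad), knob locked (below 0.15 rad), loupe upright on the upper face within 40 mm of the panel's middle, nothing moving (all of step 5 and height (world z) of cup_0_mid below 0.032 m and angle between each of cup_0_mid, cup_1_mid, cup_2_mid, cup_3_mid, cup_4_mid's own z axis and vertical below 0.12 rad and horizontal distance between each of cup_1_mid, cup_2_mid, cup_3_mid, cup_4_mid and cup_0_mid below 0.012 m and z of each of cup_1_mid, cup_2_mid, cup_3_mid, cup_4_mid in the frame of cup_0_mid above 0.015 m and linear speed of each of loupe, cup_0, cup_1, cup_2, cup_3, cup_4 below 0.02 m/s); the robot touches nothing.
It fails at once if the glue stick is moved by more than 30 mm (distance of starch_stick_mid from where it was at the start of the episode above 0.03 m).
It fails at once if the bobbin of thread is moved by more than 30 mm (distance of linen_thread_mid from where it was at the start of the episode above 0.03 m).
Of cup_1, cup_2, cup_3, cup_4 only 2 to 4 are there at a start; the rules pass over those that are not, and their reading is None.
At some moment in a run one of loupe, cup_0 may be knocked a few centimetres aside while the robot is not near it.
It also fails if it takes over 210 s, if anything falls off the work surface, if the arm or the gripper's body presses on something with over 40 N, if the wrist force passes 120 N, or if a joint passes its speed limit or range.

## Working session

There is one attempt and no reset: what is moved stays moved. The work goes in short steps, Python scripts to look and compute and a tool call to move; the robot and the scene stay as the last step left them, time stands still between calls to the robot, and variables do not carry over. Pictures are saved under pics/ and viewed, about 12 in all and at most 16, crops included, and the job is handed in when it is done.

Besides the shell and the picture viewer there is one more tool, called as name(argument=value, ...), one argument or row to a line, values as JSON. jog_arm: Moves the arm, as the interface text tells. Its arguments: {"type":"object","properties":{"xyz":{"type":"array"},"yaw":{"type":"array"},"jaw":{"type":"array"}},"required":["xyz","yaw","jaw"]}

```bash
mkdir -p pics
cat > h.py <<'E'
import numpy as np, cv2
from cell import manip
def snap(n,f):
    im=np.ascontiguousarray(manip.camera(n)[:,:,::-1]); cv2.imwrite(f,im); return im
def proj(n,X):
    c=manip.calibration(n);p=np.array(c["intrinsics"])@(np.array(c["R"])@np.array(X,float)+np.array(c["t"]));return (p[:2]/p[2]).round(1)
def back(n,u,v,z):
    c=manip.calibration(n);R=np.array(c["R"]);t=np.array(c["t"])
    d=R.T@np.linalg.solve(np.array(c["intrinsics"]),[u,v,1.]);o=-R.T@t
    return (o+d*(z-o[2])/d[2]).round(4)
def crop(im,x0,y0,x1,y1,f,s):
    cv2.imwrite(f,cv2.resize(im[y0:y1,x0:x1],None,fx=s,fy=s,interpolation=cv2.INTER_CUBIC))
E
python3 - <<'E'
from h import *
a=snap("top","pics/a.png");b=snap("scene","pics/b.png")
for n in("top","scene"):
    c=manip.calibration(n);R=np.array(c["R"]);print(n,c["intrinsics"],R.round(3),-R.T@np.array(c["t"]))
o=manip.get_obs();print(o["time"],o["eef_pos"],o["tcp_rot"],o["grip_width"],manip.pinch_z)
E
```

```text
top [[491.6819343    0.         322.95460624]
 [  0.         491.6819343  199.29415214]
 [  0.           0.           1.        ]] [[ 0.024 -1.     0.018]
 [-0.982 -0.027 -0.188]
 [ 0.188 -0.013 -0.982]] [ 0.31228529 -0.01023181  1.56813383]
scene [[367.56310258   0.         320.23364911]
 [  0.         367.56310258 201.83919148]
 [  0.           0.           1.        ]] [[-0.545 -0.839  0.004]
 [-0.537  0.345 -0.77 ]
 [ 0.644 -0.422 -0.638]] [-0.10047261  0.44300996  0.80191359]
0.1 [ 0.21272179 -0.61365564  0.21370657] [ 8.14724375e-01 -5.79847857e-01 -6.90785342e-04 -4.21473565e-04] 0.09165776238647105 0.0187
```

View pics/a.png

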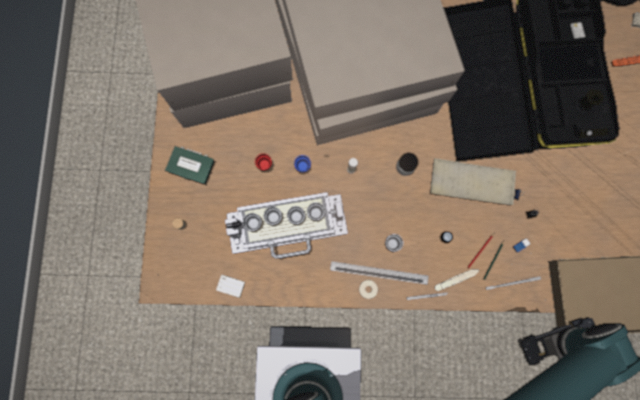

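View pics/b.png

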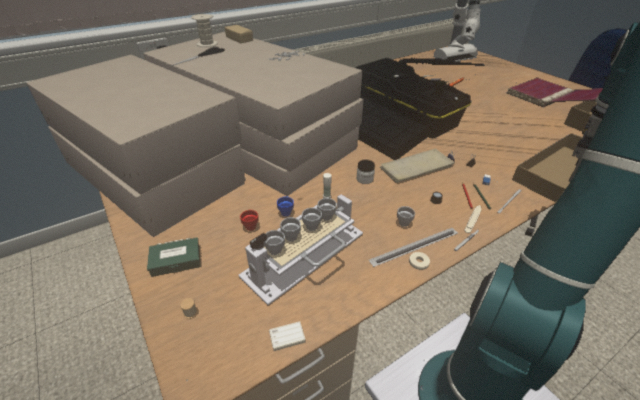

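The top view shows the frame near (287,222), with four cups on it, the knob near (233,227) and the handle near (292,250). The bench cup is near (393,242), the loupe near (446,237), the glue stick near (353,163), and the red and blue look-alikes are at (264,162) and (303,164). I'll enlarge this area next.

Run:
```python
from h import *
a=cv2.imread("pics/a.png");b=cv2.imread("pics/b.png")
A=cv2.resize(a[180:270,220:350],None,fx=6,fy=6,interpolation=cv2.INTER_CUBIC)
cv2.imwrite("pics/c.png",A)
B1=cv2.resize(b[185:305,235:370],None,fx=4,fy=4,interpolation=cv2.INTER_CUBIC)
B2=cv2.resize(a[215:265,375:460],None,fx=3,fy=3,interpolation=cv2.INTER_CUBIC)
B3=cv2.resize(b[185:235,385:455],None,fx=3,fy=3,interpolation=cv2.INTER_CUBIC)
C=np.zeros((480,800,3),np.uint8);C[:480,:540]=B1;C[0:150,542:797]=B2;C[160:310,542:752]=B3
cv2.imwrite("pics/d.png",C)
```

```text
(no output)
```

View pics/c.png

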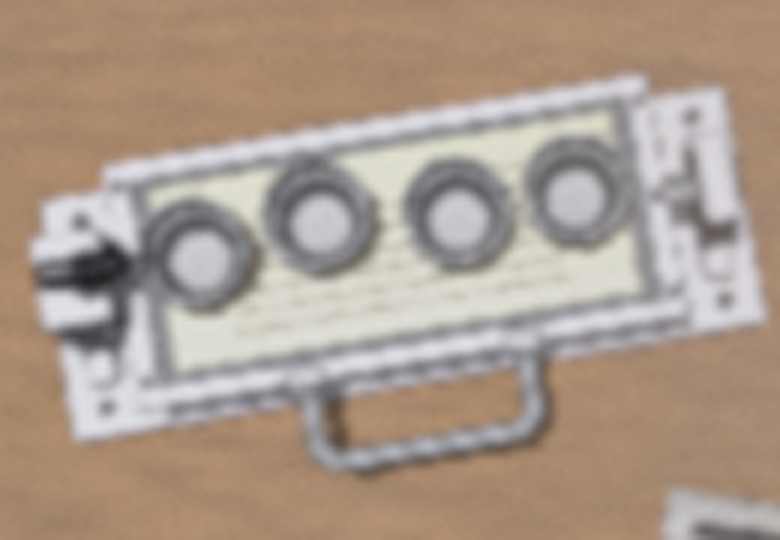

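View pics/d.png

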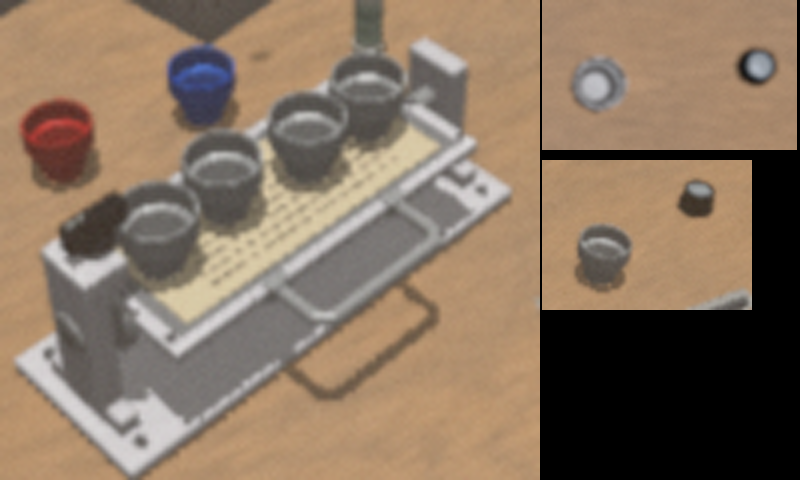

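Run:
```python
from h import *
f=lambda x,y,z:back("top",x/6+220,y/6+180,z)
cups=[f(202,255,.138),f(322,217,.138),f(460,214,.138),f(577,192,.138)]
for p in cups:print("cup",p, proj("scene",p))
print([np.linalg.norm(cups[i]-cups[i+1]).round(4) for i in range(3)])
bc=[f(40,205,.01),f(80,440,.01),f(765,320,.01),f(722,88,.01)]
print("base",bc,np.mean(bc,0)); print([np.linalg.norm(bc[i]-bc[i-1]).round(3) for i in range(4)])
pc=[f(105,170,.09),f(645,78,.09),f(690,310,.09)]
print("panel",pc,(pc[0]+pc[2])/2,np.linalg.norm(pc[0]-pc[1]),np.linalg.norm(pc[2]-pc[1]))
h=[f(340,465,.085),f(540,430,.085)];print("handle",h)
print("knob",f(40,272,.17),f(125,265,.17))
print("cup0",back("top",394,242.7,.05),back("scene",406,212,.05))
print("loupe",back("top",446.7,237,.028),back("scene",437,193.7,.028))
print("stick",back("top",353,159,.096),"thread?",back("top",178,224,.03))
```

```text
cup [0.5119 0.1714 0.138 ] [277.4 237. ]
cup [0.5322 0.1138 0.138 ] [293.2 224. ]
cup [0.5354 0.0464 0.138 ] [314.1 214.2]
cup [ 0.5479 -0.0107  0.138 ] [328.9 204.4]
[np.float64(0.0611), np.float64(0.0675), np.float64(0.0585)]
base [array([0.5543, 0.2751, 0.01  ]), array([0.4302, 0.2467, 0.01  ]), array([ 0.5027, -0.1124,  0.01  ]), array([ 0.6278, -0.0874,  0.01  ])] [0.52875 0.0805  0.01   ]
[np.float64(0.37), np.float64(0.127), np.float64(0.366), np.float64(0.128)]
panel [array([0.5607, 0.2287, 0.09  ]), array([ 0.6158, -0.0439,  0.09  ]), array([ 0.497 , -0.0692,  0.09  ])] [0.52885 0.07975 0.09   ] 0.27811287276931285 0.12146410992552492
handle [array([0.4153, 0.1041, 0.085 ]), array([0.4352, 0.0047, 0.085 ])]
knob [0.4972 0.2439 0.17  ] [0.5016 0.2037 0.17  ]
cup0 [ 0.4724 -0.2544  0.05  ] [ 0.4738 -0.2519  0.05  ]
loupe [ 0.497  -0.4249  0.028 ] [ 0.5035 -0.4267  0.028 ]
stick [ 0.7243 -0.1205  0.096 ] thread? [0.516  0.4217 0.03  ]
```

```bash
cat > plan.py <<'E'
# plan.py x y z phi [x y z phi ...]  : print rows for jog, from measured pose, step<=0.045
import sys; from h import *
from scipy.spatial.transform import Rotation as Ro
o=manip.get_obs();p=np.array(o["eef_pos"]);M=Ro.from_quat(o["tcp_rot"]).as_matrix();f=np.arctan2(M[1,0],M[0,0])
print("t",round(o["time"],2),"p",p.round(4),"phi",round(f,3),"tilt",np.degrees(np.arccos(-M[2,2])).round(2),"w",round(o["grip_width"],4),"F",np.round(o["force"],1),"q7",round(o["q"][6],2))
a=np.array([float(s) for s in sys.argv[1:]]).reshape(-1,4);R=[]
for t in a:
    d=t[:3]-p;df=t[3]-f;n=max(1,int(np.ceil(max(np.linalg.norm(d)/.046,abs(df)/.145))))
    for i in range(n):
        c,s=np.cos(f),np.sin(f);w=d/n
        R.append(([round(float(c*w[0]+s*w[1]),3),round(float(s*w[0]-c*w[1]),3),round(float(-w[2]),3)],round(float(-df/n),3)));f+=df/n
    p=t[:3]
for i in range(0,len(R),8):
    r=R[i:i+8];print("xyz",[x[0] for x in r],"yaw",[x[1] for x in r],len(r))
E
python3 plan.py .548 -.011 .215 .2
```

```text
t 0.1 p [ 0.2127 -0.6137  0.2137] phi -1.237 tilt 0.09 w 0.0917 F [ 0.6  1.  -0.3] q7 -0.06
xyz [[-0.031, -0.034, -0.0], [-0.027, -0.037, -0.0], [-0.024, -0.039, -0.0], [-0.02, -0.042, -0.0], [-0.016, -0.043, -0.0], [-0.011, -0.045, -0.0], [-0.007, -0.045, -0.0], [-0.003, -0.046, -0.0]] yaw [-0.096, -0.096, -0.096, -0.096, -0.096, -0.096, -0.096, -0.096] 8
xyz [[0.002, -0.046, -0.0], [0.006, -0.046, -0.0], [0.01, -0.045, -0.0], [0.015, -0.044, -0.0], [0.019, -0.042, -0.0], [0.023, -0.04, -0.0], [0.026, -0.038, -0.0]] yaw [-0.096, -0.096, -0.096, -0.096, -0.096, -0.096, -0.096] 7
```

jog_arm(
  xyz=[
    [-0.031,-0.034,0],
    [-0.027,-0.037,0],
    [-0.024,-0.039,0],
    [-0.02,-0.042,0],
    [-0.016,-0.043,0],
    [-0.011,-0.045,0],
    [-0.007,-0.045,0],
    [-0.003,-0.046,0],
  ],
  yaw=[-0.096,-0.096,-0.096,-0.096,-0.096,-0.096,-0.096,-0.096],
  jaw=[-1,-1,-1,-1,-1,-1,-1,-1],
)

```text
time: 0.9
eef_pos: [0.3867, -0.2833, 0.2096]
tcp_rot: [0.974, -0.224, -0.003, -0.0]
force: [1.3, -1.1, -0.5]
grip_width: 0.0917
```

jog_arm(
  xyz=[
    [0.002,-0.046,0],
    [0.006,-0.046,0],
    [0.01,-0.045,0],
    [0.015,-0.044,0],
    [0.019,-0.042,0],
    [0.023,-0.04,0],
    [0.026,-0.038,0],
    [0,0,0],
  ],
  yaw=[-0.096,-0.096,-0.096,-0.096,-0.096,-0.096,-0.096,0],
  jaw=[-1,-1,-1,-1,-1,-1,-1,-1],
)

```text
time: 1.7
eef_pos: [0.539, 0.0231, 0.2087]
tcp_rot: [0.992, 0.128, -0.003, -0.002]
force: [-0.7, -0.5, 1.2]
grip_width: 0.0919
```

```bash
python3 plan.py .548 -.0115 .15 .2 .548 -.0115 .108 .2
```

```text
t 1.7 p [0.539  0.0231 0.2087] phi 0.257 tilt 0.41 w 0.0919 F [-0.7 -0.5  1.2] q7 -0.06
xyz [[-0.0, 0.018, 0.029], [0.0, 0.018, 0.029], [0.0, 0.0, 0.042]] yaw [0.028, 0.028, -0.0] 3
```

jog_arm(
  xyz=[
    [0,0.017,0.01],
    [0,0.017,0.01],
    [0,0,0.015],
    [0,0,0.015],
    [0,0,0],
    [0,0,0],
    [0,0,0],
    [0,0,0],
  ],
  yaw=[0.028,0.028,0,0,0,0,0,0],
  jaw=[-1,-1,-1,-1,-1,-1,-1,-1],
)

```text
time: 2.5
eef_pos: [0.5446, -0.0286, 0.1519]
tcp_rot: [0.996, 0.086, -0.006, 0.001]
force: [0.2, -0.6, 0.7]
grip_width: 0.092
```

```bash
python3 plan.py .548 -.0115 .108 .2
python3 - <<'E'
from h import *
a=snap("top","pics/e.png");b=snap("scene","pics/e2.png")
C=np.zeros((480,800,3),np.uint8)
C[:480,:480]=cv2.resize(b[165:285,265:385],None,fx=4,fy=4,interpolation=cv2.INTER_CUBIC)
C[:300,482:800]=cv2.resize(a[180:280,270:376],None,fx=3,fy=3)
cv2.imwrite("pics/e3.png",C)
E
```

```text
t 2.5 p [ 0.5446 -0.0286  0.1519] phi 0.171 tilt 0.71 w 0.092 F [ 0.2 -0.6  0.7] q7 -0.09
xyz [[0.003, -0.008, 0.022], [0.003, -0.008, 0.022]] yaw [-0.014, -0.014] 2
```

View pics/e3.png

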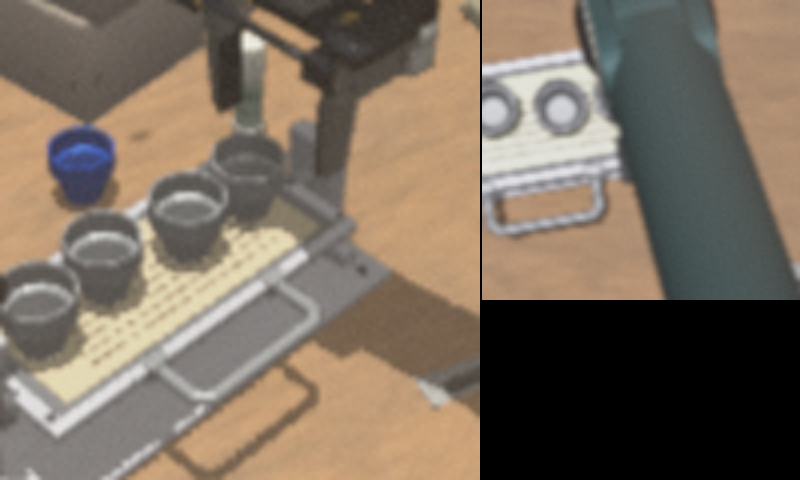

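jog_arm(
  xyz=[
    [0.003,-0.01,0],
    [0.002,-0.006,0],
    [0,0,0],
    [0,0,0.01],
    [0,0,0.015],
    [0,0,0.012],
    [0,0,0.004],
    [0,0,0],
  ],
  yaw=[-0.014,-0.012,0,0,0,0,0,0],
  jaw=[-1,-1,-1,-1,-1,-1,-1,-1],
)

```text
time: 3.4
eef_pos: [0.5462, -0.0086, 0.1072]
tcp_rot: [0.995, 0.101, -0.006, 0.0]
force: [0.4, 0.2, 0.5]
grip_width: 0.0922
```

```bash
python3 plan.py .548 -.0115 .108 .2
```

```text
t 3.4 p [ 0.5462 -0.0086  0.1072] phi 0.203 tilt 0.7 w 0.0922 F [0.4 0.2 0.5] q7 -0.13
xyz [[0.001, 0.003, -0.001]] yaw [0.003] 1
```

Within 3 mm, so I'll grip and lift.

jog_arm(
  xyz=[
    [0.001,0.002,0],
    [0,0,0],
    [0,0,0],
    [0,0,0],
    [0,0,0],
    [0,0,0],
    [0,0,0],
    [0,0,0],
  ],
  yaw=[0,0,0,0,0,0,0,0],
  jaw=[0,1,1,1,1,1,1,1],
)

```text
time: 4.2
eef_pos: [0.5484, -0.011, 0.108]
tcp_rot: [0.995, 0.101, -0.005, 0.001]
force: [-0.4, 0.5, -0.5]
grip_width: 0.0544
```

jog_arm(
  xyz=[
    [0,0,-0.01],
    [0,0,-0.02],
    [0,0,-0.02],
    [0,0,-0.02],
    [0,0,-0.01],
    [0,0,0],
    [0,0,0],
    [0,0,0],
  ],
  yaw=[0,0,0,0,0,0,0,0],
  jaw=[1,1,1,1,1,1,1,1],
)

```text
time: 5.0
eef_pos: [0.5479, -0.0106, 0.192]
tcp_rot: [0.995, 0.101, -0.007, 0.0]
force: [-0.3, 0.5, -1.8]
grip_width: 0.0546
```

```bash
python3 plan.py .473 -.253 .185 .2
```

```text
t 5.0 p [ 0.5479 -0.0106  0.192 ] phi 0.203 tilt 0.76 w 0.0546 F [-0.3  0.5 -1.8] q7 -0.06
xyz [[-0.02, 0.037, 0.001], [-0.02, 0.037, 0.001], [-0.02, 0.037, 0.001], [-0.02, 0.037, 0.001], [-0.02, 0.037, 0.001], [-0.02, 0.037, 0.001]] yaw [0.0, 0.0, 0.0, 0.0, 0.0, 0.0] 6
```

jog_arm(
  xyz=[
    [-0.015,0.027,0],
    [-0.021,0.038,0],
    [-0.021,0.038,0],
    [-0.021,0.038,0],
    [-0.021,0.038,0],
    [-0.012,0.022,0],
    [-0.006,0.011,0],
    [0,0,0],
  ],
  yaw=[0,0,0,0,0,0,0,0],
  jaw=[1,1,1,1,1,1,1,1],
)

```text
time: 5.8
eef_pos: [0.4704, -0.247, 0.1852]
tcp_rot: [0.994, 0.104, -0.012, -0.004]
force: [-0.5, 0.2, -0.9]
grip_width: 0.0547
```

```bash
python3 plan.py .473 -.253 .13 .2;  python3 - <<'E'
from h import *
a=snap("top","pics/f.png");b=snap("scene","pics/f2.png")
print(proj("scene",manip.get_obs()["eef_pos"]))
C=np.zeros((480,800,3),np.uint8)
C[:400,:400]=cv2.resize(b[150:250,360:460],None,fx=4,fy=4,interpolation=cv2.INTER_CUBIC)
C[:300,482:800]=cv2.resize(a[180:280,350:456],None,fx=3,fy=3)
cv2.imwrite("pics/f3.png",C)
E
```

```text
t 5.8 p [ 0.4704 -0.247   0.1852] phi 0.209 tilt 1.41 w 0.0547 F [-0.5  0.2 -0.9] q7 0.44
xyz [[0.001, 0.003, 0.028], [0.001, 0.003, 0.028]] yaw [0.004, 0.004] 2
[411.9 177.7]
```

View pics/f3.png

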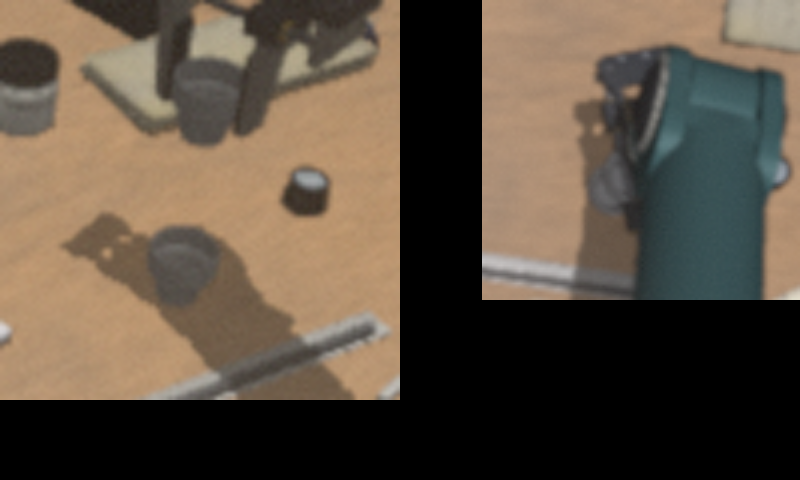

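jog_arm(
  xyz=[
    [0.001,0.004,0.01],
    [0.001,0.003,0.025],
    [0,0,0.025],
    [0,0,0.025],
    [0,0,0.015],
    [0,0,0],
    [0,0,0],
    [0,0,0],
  ],
  yaw=[0,0,0,0,0,0,0,0],
  jaw=[1,1,1,1,1,1,1,1],
)

```text
time: 6.7
eef_pos: [0.4797, -0.2374, 0.0803]
tcp_rot: [0.993, 0.117, -0.009, -0.006]
force: [0.3, 0.1, -0.5]
grip_width: 0.0547
```

```bash
python3 plan.py .473 -.253 .041 .2
```

```text
t 6.7 p [ 0.4797 -0.2374  0.0803] phi 0.234 tilt 1.25 w 0.0547 F [ 0.3  0.1 -0.5] q7 0.36
xyz [[-0.01, 0.014, 0.039]] yaw [0.034] 1
```

jog_arm(
  xyz=[
    [-0.005,0.006,0],
    [-0.005,0.006,0],
    [-0.001,0.003,0],
    [0,0,0],
    [0,0,0],
    [0,0,0],
    [0,0,0],
    [0,0,0],
  ],
  yaw=[0.015,0.012,0,0,0,0,0,0],
  jaw=[1,1,1,1,1,1,1,1],
)

```text
time: 7.5
eef_pos: [0.4733, -0.2575, 0.0833]
tcp_rot: [0.995, 0.101, -0.007, -0.004]
force: [0.4, 0.6, -1.7]
grip_width: 0.0548
```

```bash
python3 plan.py .473 -.253 .041 .2
```

```text
t 7.5 p [ 0.4733 -0.2575  0.0833] phi 0.203 tilt 0.91 w 0.0548 F [ 0.4  0.6 -1.7] q7 0.37
xyz [[0.001, -0.004, 0.042]] yaw [0.003] 1
```

jog_arm(
  xyz=[
    [0,-0.003,0.01],
    [0,0,0.01],
    [0,0,0.008],
    [0,0,0.006],
    [0,0,0.003],
    [0,0,0],
    [0,0,0],
    [0,0,0],
  ],
  yaw=[0,0,0,0,0,0,0,0],
  jaw=[1,1,1,1,1,1,1,1],
)

```text
time: 8.3
eef_pos: [0.4818, -0.2536, 0.0469]
tcp_rot: [0.995, 0.103, 0.002, -0.002]
force: [0.1, -0.3, 4.7]
grip_width: 0.0547
```

```bash
python3 plan.py .473 -.253 .041 .2;  python3 - <<'E'
from h import *
b=snap("scene","pics/g2.png")
crop(b,370,160,450,240,"pics/g3.png",6)
E
```

```text
t 8.3 p [ 0.4818 -0.2536  0.0469] phi 0.207 tilt 0.25 w 0.0547 F [ 0.1 -0.3  4.7] q7 0.33
xyz [[-0.008, -0.002, 0.006]] yaw [0.007] 1
```

View pics/g3.png

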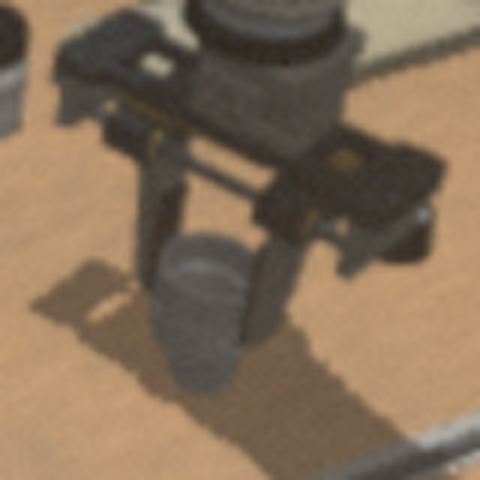

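jog_arm(
  xyz=[
    [0,0,0.004],
    [0,0,0.003],
    [0,0,0],
    [0,0,0],
    [0,0,0],
    [0,0,0],
    [0,0,0],
    [0,0,0],
  ],
  yaw=[0,0,0,0,0,0,0,0],
  jaw=[1,1,1,0.4,-1,-1,-1,-1],
)

```text
time: 9.15
eef_pos: [0.4789, -0.2553, 0.0425]
tcp_rot: [0.995, 0.102, -0.002, -0.0]
force: [0.3, -0.4, 0.2]
grip_width: 0.0847
```

```bash
python3 plan.py
```

```text
t 9.15 p [ 0.4789 -0.2553  0.0425] phi 0.204 tilt 0.22 w 0.0847 F [ 0.3 -0.4  0.2] q7 0.33
```

jog_arm(
  xyz=[
    [0,0,-0.01],
    [0,0,-0.03],
    [0,0,-0.04],
    [0,0,-0.04],
    [0,0,-0.02],
    [0,0,0],
    [0,0,0],
    [0,0,0],
  ],
  yaw=[0,0,0,0,0,0,0,0],
  jaw=[-1,-1,-1,-1,-1,-1,-1,-1],
)

```text
time: 9.95
eef_pos: [0.4791, -0.2545, 0.1891]
tcp_rot: [0.995, 0.103, -0.002, -0.001]
force: [0.5, 0.2, -0.4]
grip_width: 0.092
```

```bash
python3 plan.py .5354 .0464 .185 .2;  python3 - <<'E'
from h import *
b=snap("scene","pics/g4.png")
crop(b,370,160,450,240,"pics/g5.png",5)
E
```

```text
t 9.95 p [ 0.4791 -0.2545  0.1891] phi 0.206 tilt 0.28 w 0.092 F [ 0.5  0.2 -0.4] q7 0.44
xyz [[0.017, -0.04, 0.001], [0.017, -0.04, 0.001], [0.017, -0.04, 0.001], [0.017, -0.04, 0.001], [0.017, -0.04, 0.001], [0.016, -0.041, 0.001], [0.016, -0.041, 0.001]] yaw [0.001, 0.001, 0.001, 0.001, 0.001, 0.001, 0.001] 7
```

View pics/g5.png

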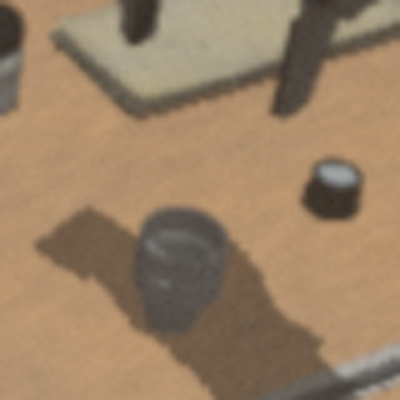

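jog_arm(
  xyz=[
    [0.012,-0.03,0],
    [0.017,-0.04,0],
    [0.017,-0.04,0],
    [0.017,-0.04,0],
    [0.017,-0.04,0],
    [0.016,-0.039,0],
    [0.01,-0.025,0],
    [0.004,-0.01,0],
  ],
  yaw=[0,0,0,0,0,0,0,0],
  jaw=[-1,-1,-1,-1,-1,-1,-1,-1],
)

```text
time: 10.8
eef_pos: [0.529, 0.0338, 0.1779]
tcp_rot: [0.995, 0.099, -0.012, -0.005]
force: [-0.3, 0.0, -0.9]
grip_width: 0.0919
```

jog_arm(
  xyz=[
    [0,0,0],
    [0,0,0],
    [0,0,0],
    [0,0,0],
    [0,0,0],
    [0,0,0],
    [0,0,0],
    [0,0,0],
  ],
  yaw=[0,0,0,0,0,0,0,0],
  jaw=[-1,-1,-1,-1,-1,-1,-1,-1],
)

```text
time: 11.6
eef_pos: [0.5275, 0.027, 0.1755]
tcp_rot: [0.995, 0.095, -0.014, -0.004]
force: [-1.3, 0.1, -1.0]
grip_width: 0.092
```

```bash
python3 plan.py .5354 .0464 .108 .2;  python3 -c "
from h import *
print(back('scene',406.4,205.4,.07))"
```

```text
t 11.6 p [0.5275 0.027  0.1755] phi 0.19 tilt 1.69 w 0.092 F [-1.3  0.1 -1. ] q7 -0.15
xyz [[0.006, -0.009, 0.034], [0.006, -0.009, 0.034]] yaw [-0.005, -0.005] 2
[ 0.4808 -0.256   0.07  ]
```

jog_arm(
  xyz=[
    [0.006,-0.008,0.005],
    [0.006,-0.008,0.015],
    [0,-0.002,0.015],
    [0,0,0.015],
    [0,0,0.01],
    [0,0,0.004],
    [0,0,0],
    [0,0,0],
  ],
  yaw=[-0.01,0,0,0,0,0,0,0],
  jaw=[-1,-1,-1,-1,-1,-1,-1,-1],
)

```text
time: 12.4
eef_pos: [0.5364, 0.0526, 0.1087]
tcp_rot: [0.995, 0.102, -0.013, -0.005]
force: [-1.3, -0.4, 0.1]
grip_width: 0.0921
```

```bash
python3 plan.py .5354 .0464 .108 .2
```

```text
t 12.4 p [0.5364 0.0526 0.1087] phi 0.205 tilt 1.55 w 0.0921 F [-1.3 -0.4  0.1] q7 -0.24
xyz [[-0.002, 0.006, 0.001]] yaw [0.005] 1
```

jog_arm(
  xyz=[
    [-0.001,0.003,0],
    [0,0.002,0.001],
    [0,0,0],
    [0,0,0],
    [0,0,0],
    [0,0,0],
    [0,0,0],
    [0,0,0],
  ],
  yaw=[0,0,0,0,0,0,0,0],
  jaw=[-1,-1,-1,0,1,1,1,1],
)

```text
time: 13.2
eef_pos: [0.5383, 0.0467, 0.1098]
tcp_rot: [0.995, 0.102, -0.01, -0.005]
force: [1.6, 0.0, -0.9]
grip_width: 0.0549
```

jog_arm(
  xyz=[
    [0,0,0],
    [0,0,-0.01],
    [0,0,-0.02],
    [0,0,-0.02],
    [0,0,-0.02],
    [0,0,-0.01],
    [0,0,0],
    [0,0,0],
  ],
  yaw=[0,0,0,0,0,0,0,0],
  jaw=[1,1,1,1,1,1,1,1],
)

```text
time: 14.0
eef_pos: [0.5378, 0.0461, 0.193]
tcp_rot: [0.995, 0.102, -0.013, -0.005]
force: [0.0, 0.5, -1.7]
grip_width: 0.0545
```

```bash
python3 plan.py .479 -.2555 .185 .2
```

```text
t 14.0 p [0.5378 0.0461 0.193 ] phi 0.205 tilt 1.57 w 0.0545 F [ 0.   0.5 -1.7] q7 -0.16
xyz [[-0.017, 0.04, 0.001], [-0.017, 0.04, 0.001], [-0.017, 0.04, 0.001], [-0.017, 0.041, 0.001], [-0.017, 0.041, 0.001], [-0.017, 0.041, 0.001], [-0.017, 0.041, 0.001]] yaw [0.001, 0.001, 0.001, 0.001, 0.001, 0.001, 0.001] 7
```

jog_arm(
  xyz=[
    [-0.012,0.03,0],
    [-0.017,0.04,0],
    [-0.017,0.04,0],
    [-0.017,0.04,0],
    [-0.017,0.04,0],
    [-0.016,0.04,0],
    [-0.011,0.026,0],
    [-0.006,0.014,0],
  ],
  yaw=[0,0,0,0,0,0,0,0],
  jaw=[1,1,1,1,1,1,1,1],
)

```text
time: 14.8
eef_pos: [0.4769, -0.2467, 0.1836]
tcp_rot: [0.994, 0.107, -0.018, -0.009]
force: [-0.6, -0.3, -1.7]
grip_width: 0.0547
```

jog_arm(
  xyz=[
    [0,0,0],
    [0,0,0],
    [0,0,0],
    [0,0,0.01],
    [0,0,0.02],
    [0,0,0.02],
    [0,0,0.01],
    [0,0,0],
  ],
  yaw=[0,0,0,0,0,0,0,0],
  jaw=[1,1,1,1,1,1,1,1],
)

```text
time: 15.6
eef_pos: [0.4762, -0.2366, 0.1189]
tcp_rot: [0.993, 0.113, -0.018, -0.011]
force: [-0.3, -0.0, -1.7]
grip_width: 0.0542
```

```bash
python3 plan.py .479 -.2555 .12 .2
```

```text
t 15.6 p [ 0.4762 -0.2366  0.1189] phi 0.226 tilt 2.46 w 0.0542 F [-0.3 -0.  -1.7] q7 0.38
xyz [[-0.002, 0.019, -0.001]] yaw [0.026] 1
```

jog_arm(
  xyz=[
    [0,0.006,0],
    [-0.001,0.007,0],
    [-0.001,0.004,0],
    [0,0,0],
    [0,0,0.01],
    [0,0,0.01],
    [0,0,0],
    [0,0,0],
  ],
  yaw=[0.013,0.013,0,0,0,0,0,0],
  jaw=[1,1,1,1,1,1,1,1],
)

```text
time: 16.4
eef_pos: [0.479, -0.2552, 0.0991]
tcp_rot: [0.995, 0.099, -0.017, -0.01]
force: [0.7, -0.1, -2.0]
grip_width: 0.0548
```

```bash
python3 plan.py .479 -.2555 .061 .2
```

```text
t 16.4 p [ 0.479  -0.2552  0.0991] phi 0.198 tilt 2.23 w 0.0548 F [ 0.7 -0.1 -2. ] q7 0.37
xyz [[-0.0, 0.0, 0.038]] yaw [-0.002] 1
```

jog_arm(
  xyz=[
    [0,0,0.01],
    [0,0,0.01],
    [0,0,0.008],
    [0,0,0.006],
    [0,0,0.003],
    [0,0,0],
    [0,0,0],
    [0,0,0],
  ],
  yaw=[0,0,0,0,0,0,0,0],
  jaw=[1,1,1,1,1,1,1,1],
)

```text
time: 17.2
eef_pos: [0.478, -0.2591, 0.0693]
tcp_rot: [0.995, 0.098, -0.019, -0.004]
force: [0.2, 0.5, -1.9]
grip_width: 0.0544
```

```bash
python3 plan.py .479 -.2555 .061 .2
```

```text
t 17.2 p [ 0.478  -0.2591  0.0693] phi 0.197 tilt 2.28 w 0.0544 F [ 0.2  0.5 -1.9] q7 0.34
xyz [[0.002, -0.003, 0.008]] yaw [-0.003] 1
```

jog_arm(
  xyz=[
    [0.001,-0.002,0.004],
    [0,0,0.004],
    [0,0,0.002],
    [0,0,0],
    [0,0,0],
    [0,0,0],
    [0,0,0],
    [0,0,0],
  ],
  yaw=[0,0,0,0,0,0,0,0],
  jaw=[1,1,1,1,0.4,-1,-1,-1],
)

```text
time: 18.0
eef_pos: [0.4762, -0.2611, 0.0669]
tcp_rot: [0.995, 0.098, -0.025, 0.0]
force: [-0.1, -1.0, -0.4]
grip_width: 0.0765
```

jog_arm(
  xyz=[
    [0,0,0],
    [0,0,0],
    [0,0,-0.02],
    [0,0,-0.04],
    [0,0,-0.04],
    [0,0,-0.02],
    [0,0,0],
    [0,0,0],
  ],
  yaw=[0,0,0,0,0,0,0,0],
  jaw=[-1,-1,-1,-1,-1,-1,-1,-1],
)

```text
time: 18.8
eef_pos: [0.4808, -0.26, 0.1875]
tcp_rot: [0.995, 0.098, -0.027, -0.002]
force: [0.1, 1.0, -1.2]
grip_width: 0.0918
```

```bash
python3 plan.py .5322 .1138 .185 .2;  python3 - <<'E'
from h import *
b=snap("scene","pics/i.png")
print(proj("scene",[.479,-.2555,.09]))
C=np.zeros((400,800,3),np.uint8)
C[:,:400]=cv2.resize(b[160:240,370:450],None,fx=5,fy=5,interpolation=cv2.INTER_CUBIC)
C[:,400:]=cv2.resize(b[185:265,245:325],None,fx=5,fy=5,interpolation=cv2.INTER_CUBIC)
cv2.imwrite("pics/i2.png",C)
E
```

```text
t 18.8 p [ 0.4808 -0.26    0.1875] phi 0.196 tilt 3.1 w 0.0918 F [ 0.1  1.  -1.2] q7 0.41
xyz [[0.014, -0.04, 0.0], [0.014, -0.04, 0.0], [0.014, -0.04, 0.0], [0.014, -0.04, 0.0], [0.014, -0.04, 0.0], [0.014, -0.04, 0.0], [0.014, -0.04, 0.0], [0.014, -0.04, 0.0]] yaw [-0.0, -0.0, -0.0, -0.0, -0.0, -0.0, -0.0, -0.0] 8
xyz [[0.014, -0.04, 0.0]] yaw [-0.0] 1
[407.7 200.8]
```

View pics/i2.png

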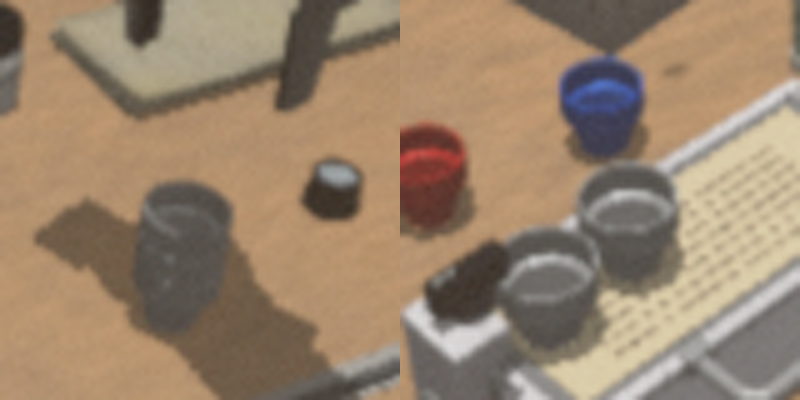

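jog_arm(
  xyz=[
    [0.007,-0.02,0],
    [0.01,-0.03,0],
    [0.01,-0.03,0],
    [0.01,-0.03,0],
    [0.01,-0.03,0],
    [0.01,-0.03,0],
    [0.01,-0.03,0],
    [0.01,-0.03,0],
  ],
  yaw=[0,0,0,0,0,0,0,0],
  jaw=[-1,-1,-1,-1,-1,-1,-1,-1],
)

```text
time: 19.65
eef_pos: [0.5049, -0.0163, 0.1719]
tcp_rot: [0.995, 0.092, -0.037, -0.006]
force: [0.6, -0.9, 0.3]
grip_width: 0.0922
```

jog_arm(
  xyz=[
    [0.01,-0.03,0],
    [0.01,-0.03,0],
    [0.01,-0.025,0],
    [0.006,-0.015,0],
    [0.003,-0.008,0],
    [0,0,0],
    [0,0,0],
    [0,0,0],
  ],
  yaw=[0,0,0,0,0,0,0,0],
  jaw=[-1,-1,-1,-1,-1,-1,-1,-1],
)

```text
time: 20.45
eef_pos: [0.5166, 0.1042, 0.1599]
tcp_rot: [0.994, 0.095, -0.047, -0.007]
force: [-1.0, -0.1, -0.9]
grip_width: 0.092
```

```bash
python3 plan.py .532 .113 .108 .2;  python3 -c "
from h import *
print(back('scene',290.6,226,.138),back('scene',274.6,238.6,.138),back('scene',407.2,201,.09))"
```

```text
t 20.45 p [0.5166 0.1042 0.1599] phi 0.191 tilt 5.45 w 0.092 F [-1.  -0.1 -0.9] q7 -0.3
xyz [[0.008, -0.003, 0.026], [0.008, -0.003, 0.026]] yaw [-0.004, -0.004] 2
[0.5292 0.1233 0.138 ] [0.5107 0.18   0.138 ] [ 0.479  -0.2534  0.09  ]
```

jog_arm(
  xyz=[
    [0,0,-0.03],
    [0.0,0.03,-0.01],
    [-0.005,0.046,-0.002],
    [-0.005,0.046,-0.002],
    [-0.005,0.046,-0.002],
    [-0.005,0.046,-0.002],
    [-0.005,0.046,0],
    [0,0.02,0],
  ],
  yaw=[0,0,0,0,0,0,0,0],
  jaw=[-1,-1,-1,-1,-1,-1,-1,-1],
)

```text
time: 21.25
eef_pos: [0.5471, -0.1928, 0.2062]
tcp_rot: [0.995, 0.092, -0.047, -0.005]
force: [-1.0, 0.1, 0.8]
grip_width: 0.092
```

```bash
python3 plan.py .56 -.20 .03 .2
```

```text
t 21.25 p [ 0.5471 -0.1928  0.2062] phi 0.186 tilt 5.41 w 0.092 F [-1.   0.1  0.8] q7 0.24
xyz [[0.003, 0.002, 0.044], [0.003, 0.002, 0.044], [0.003, 0.002, 0.044], [0.003, 0.002, 0.044]] yaw [-0.004, -0.004, -0.004, -0.004] 4
```

jog_arm(
  xyz=[
    [0,0,0.02],
    [0,0,0.04],
    [0,0,0.04],
    [0,0,0.04],
    [0,0,0.015],
    [0,0,0],
    [0,0,0],
    [0,0,0],
  ],
  yaw=[0,0,0,0,0,0,0,0],
  jaw=[-1,-1,-1,-1,-1,-1,-1,-1],
)

```text
time: 22.05
eef_pos: [0.5292, -0.2104, 0.049]
tcp_rot: [0.996, 0.079, -0.045, -0.002]
force: [0.4, 1.4, 0.1]
grip_width: 0.0917
```

jog_arm(
  xyz=[
    [0,0,0.008],
    [0,0,0.008],
    [0,0,0.006],
    [0,0,0.006],
    [0,0,0.005],
    [0,0,0.005],
    [0,0,0.005],
    [0,0,0.005],
  ],
  yaw=[0,0,0,0,0,0,0,0],
  jaw=[-1,-1,-1,-1,-1,-1,-1,-1],
)

```text
time: 22.85
eef_pos: [0.5281, -0.2102, 0.0042]
tcp_rot: [0.996, 0.08, -0.042, -0.0]
force: [-19.9, 5.9, 64.4]
grip_width: 0.0919
```

```bash
python3 plan.py
```

```text
t 22.85 p [ 0.5281 -0.2102  0.0042] phi 0.16 tilt 4.86 w 0.0919 F [-19.9   5.9  64.4] q7 0.12
```

jog_arm(
  xyz=[
    [0,0,-0.02],
    [0.015,-0.015,-0.005],
    [0.02,-0.02,0],
    [0.005,-0.005,0],
    [0,0,0],
    [0,0,0.01],
    [0,0,0.01],
    [0,0,0],
  ],
  yaw=[-0.02,-0.02,0,0,0,0,0,0],
  jaw=[-1,-1,-1,-1,-1,-1,-1,-1],
)

```text
time: 23.65
eef_pos: [0.5617, -0.1644, 0.0046]
tcp_rot: [0.994, 0.1, -0.042, 0.001]
force: [-2.4, 3.4, 14.0]
grip_width: 0.0923
```

```bash
python3 plan.py;  python3 - <<'E'
from h import *
b=snap("scene","pics/j.png")
C=cv2.resize(b[130:250,340:460],None,fx=4,fy=4,interpolation=cv2.INTER_CUBIC)
cv2.imwrite("pics/j2.png",C)
E
```

```text
t 23.65 p [ 0.5617 -0.1644  0.0046] phi 0.201 tilt 4.78 w 0.0923 F [-2.4  3.4 14. ] q7 0.07
```

View pics/j2.png

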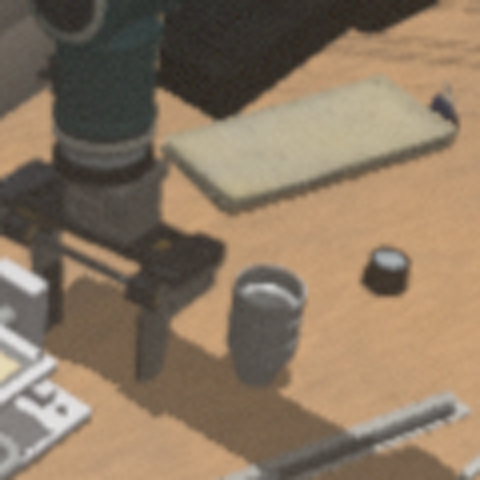

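jog_arm(
  xyz=[
    [-0.002,0,0.002],
    [-0.003,0,0.003],
    [-0.003,0,0.003],
    [-0.003,0,0.003],
    [-0.003,0,0.003],
    [-0.003,0,0.003],
    [-0.003,0,0.003],
    [-0.003,0,0.003],
  ],
  yaw=[0,0,0,0,0,0,0,0],
  jaw=[-1,-1,-1,-1,-1,-1,-1,-1],
)

```text
time: 24.5
eef_pos: [0.5616, -0.1646, 0.0018]
tcp_rot: [0.995, 0.102, -0.015, 0.003]
force: [-1.6, 3.4, 21.9]
grip_width: 0.0919
```

```bash
python3 plan.py
```

```text
t 24.5 p [ 0.5616 -0.1646  0.0018] phi 0.204 tilt 1.78 w 0.0919 F [-1.6  3.4 21.9] q7 0.07
```

jog_arm(
  xyz=[
    [-0.003,0,0.003],
    [-0.003,0,0.003],
    [-0.003,0,0.003],
    [-0.003,0,0.003],
    [-0.003,0,0.003],
    [-0.003,0,0.003],
    [0,0,-0.003],
    [0,0,-0.01],
  ],
  yaw=[0,0,0,0,0,0,0,0],
  jaw=[-1,-1,-1,-1,-1,-1,-1,-1],
)

```text
time: 25.3
eef_pos: [0.5602, -0.1659, 0.0131]
tcp_rot: [0.995, 0.103, 0.004, 0.005]
force: [0.1, 0.0, -0.4]
grip_width: 0.0924
```

jog_arm(
  xyz=[
    [0,0,-0.03],
    [0,0,-0.045],
    [0,0,-0.045],
    [0,0,-0.045],
    [0,0,-0.02],
    [0,0,0],
    [0,0,0],
    [0,0,0],
  ],
  yaw=[0,0,0,0,0,0,0,0],
  jaw=[-1,-1,-1,-1,-1,-1,-1,-1],
)

```text
time: 26.1
eef_pos: [0.5517, -0.1704, 0.1987]
tcp_rot: [0.995, 0.098, -0.003, 0.004]
force: [0.0, -0.4, -0.1]
grip_width: 0.0918
```

```bash
python3 plan.py .531 .118 .195 .2
```

```text
t 26.1 p [ 0.5517 -0.1704  0.1987] phi 0.196 tilt 0.6 w 0.0918 F [ 0.  -0.4 -0.1] q7 0.21
xyz [[0.005, -0.041, 0.001], [0.005, -0.041, 0.001], [0.005, -0.041, 0.001], [0.005, -0.041, 0.001], [0.005, -0.041, 0.001], [0.005, -0.041, 0.001], [0.005, -0.041, 0.001]] yaw [-0.001, -0.001, -0.001, -0.001, -0.001, -0.001, -0.001] 7
```

jog_arm(
  xyz=[
    [0.004,-0.03,0],
    [0.005,-0.045,0],
    [0.005,-0.045,0],
    [0.005,-0.045,0],
    [0.005,-0.045,0],
    [0.004,-0.03,0],
    [0.003,-0.02,0],
    [0.002,-0.01,0],
  ],
  yaw=[0,0,0,0,0,0,0,0],
  jaw=[-1,-1,-1,-1,-1,-1,-1,-1],
)

```text
time: 26.9
eef_pos: [0.5229, 0.1053, 0.1806]
tcp_rot: [0.995, 0.094, -0.017, 0.002]
force: [-0.2, -0.1, -0.8]
grip_width: 0.0919
```

jog_arm(
  xyz=[
    [0,0,0],
    [0,0,0],
    [0,0,0],
    [0,0,0],
    [0,0,0],
    [0,0,0],
    [0,0,0],
    [0,0,0],
  ],
  yaw=[0,0,0,0,0,0,0,0],
  jaw=[-1,-1,-1,-1,-1,-1,-1,-1],
)

```text
time: 27.7
eef_pos: [0.5225, 0.0996, 0.1776]
tcp_rot: [0.996, 0.091, -0.019, 0.003]
force: [-0.1, -0.3, -0.9]
grip_width: 0.0916
```

```bash
python3 plan.py .5315 .1155 .108 .2
```

```text
t 27.7 p [0.5225 0.0996 0.1776] phi 0.182 tilt 2.24 w 0.0916 F [-0.1 -0.3 -0.9] q7 -0.32
xyz [[0.006, -0.007, 0.035], [0.006, -0.007, 0.035]] yaw [-0.009, -0.009] 2
```

jog_arm(
  xyz=[
    [0.006,-0.006,0.005],
    [0.005,-0.006,0.015],
    [0,-0.001,0.015],
    [0,0,0.015],
    [0,0,0.01],
    [0,0,0.004],
    [0,0,0],
    [0,0,0],
  ],
  yaw=[-0.018,0,0,0,0,0,0,0],
  jaw=[-1,-1,-1,-1,-1,-1,-1,-1],
)

```text
time: 28.5
eef_pos: [0.529, 0.1185, 0.1063]
tcp_rot: [0.995, 0.102, -0.02, 0.002]
force: [-0.2, -0.5, 0.1]
grip_width: 0.0916
```

```bash
python3 plan.py .5315 .1155 .108 .2
```

```text
t 28.5 p [0.529  0.1185 0.1063] phi 0.205 tilt 2.31 w 0.0916 F [-0.2 -0.5  0.1] q7 -0.39
xyz [[0.002, 0.003, -0.002]] yaw [0.005] 1
```

jog_arm(
  xyz=[
    [0.002,0.002,-0.001],
    [0,0,0],
    [0,0,0],
    [0,0,0],
    [0,0,0],
    [0,0,0],
    [0,0,0],
    [0,0,0],
  ],
  yaw=[0,0,0,0,0,0,0,0],
  jaw=[-1,0,1,1,1,1,1,1],
)

```text
time: 29.3
eef_pos: [0.5334, 0.1167, 0.1095]
tcp_rot: [0.995, 0.102, -0.018, 0.002]
force: [0.8, 0.2, -1.2]
grip_width: 0.0544
```

jog_arm(
  xyz=[
    [0,0,-0.01],
    [0,0,-0.02],
    [0,0,-0.03],
    [0,0,-0.03],
    [0,0,-0.01],
    [0,0,0],
    [0,0,0],
    [0,0,0],
  ],
  yaw=[0,0,0,0,0,0,0,0],
  jaw=[1,1,1,1,1,1,1,1],
)

```text
time: 30.1
eef_pos: [0.5344, 0.1169, 0.212]
tcp_rot: [0.995, 0.102, -0.021, 0.002]
force: [0.5, -0.2, -0.7]
grip_width: 0.0544
```

```bash
python3 plan.py .479 -.2555 .2 .2
```

```text
t 30.1 p [0.5344 0.1169 0.212 ] phi 0.205 tilt 2.41 w 0.0544 F [ 0.5 -0.2 -0.7] q7 -0.3
xyz [[-0.014, 0.039, 0.001], [-0.014, 0.039, 0.001], [-0.014, 0.039, 0.001], [-0.014, 0.039, 0.001], [-0.014, 0.039, 0.001], [-0.014, 0.039, 0.001], [-0.014, 0.039, 0.001], [-0.014, 0.039, 0.001]] yaw [0.001, 0.001, 0.001, 0.001, 0.001, 0.001, 0.001, 0.001] 8
xyz [[-0.014, 0.039, 0.001]] yaw [0.001] 1
```

jog_arm(
  xyz=[
    [-0.012,0.032,0],
    [-0.016,0.046,0],
    [-0.016,0.046,0],
    [-0.016,0.046,0],
    [-0.016,0.046,0],
    [-0.016,0.046,0],
    [-0.014,0.04,0],
    [-0.008,0.024,0],
  ],
  yaw=[0,0,0,0,0,0,0,0],
  jaw=[1,1,1,1,1,1,1,1],
)

```text
time: 30.9
eef_pos: [0.4836, -0.2312, 0.2049]
tcp_rot: [0.994, 0.109, -0.029, -0.003]
force: [-0.3, -0.1, -1.0]
grip_width: 0.0546
```

jog_arm(
  xyz=[
    [0,0.004,0],
    [0,0,0],
    [0,0,0],
    [0,0,0],
    [0,0,0],
    [0,0,0],
    [0,0,0],
    [0,0,0],
  ],
  yaw=[0,0,0,0,0,0,0,0],
  jaw=[1,1,1,1,1,1,1,1],
)

```text
time: 31.7
eef_pos: [0.4833, -0.2312, 0.2012]
tcp_rot: [0.993, 0.11, -0.031, -0.006]
force: [-0.4, -0.2, -1.4]
grip_width: 0.0547
```

```bash
python3 plan.py .479 -.2555 .12 .2
```

```text
t 31.7 p [ 0.4833 -0.2312  0.2012] phi 0.222 tilt 3.63 w 0.0547 F [-0.4 -0.2 -1.4] q7 0.4
xyz [[-0.005, 0.011, 0.041], [-0.005, 0.011, 0.041]] yaw [0.011, 0.011] 2
```

jog_arm(
  xyz=[
    [-0.003,0.011,0.01],
    [-0.003,0.01,0.025],
    [0,0.002,0.025],
    [0,0,0.013],
    [0,0,0],
    [0,0,0],
    [0,0,0],
    [0,0,0],
  ],
  yaw=[0.02,0,0,0,0,0,0,0],
  jaw=[1,1,1,1,1,1,1,1],
)

```text
time: 32.5
eef_pos: [0.4785, -0.2596, 0.1262]
tcp_rot: [0.995, 0.097, -0.03, -0.003]
force: [-1.3, -0.4, -1.2]
grip_width: 0.0548
```

```bash
python3 plan.py .479 -.2555 .1 .2
```

```text
t 32.5 p [ 0.4785 -0.2596  0.1262] phi 0.195 tilt 3.44 w 0.0548 F [-1.3 -0.4 -1.2] q7 0.37
xyz [[0.001, -0.004, 0.026]] yaw [-0.005] 1
```

jog_arm(
  xyz=[
    [0,-0.003,0.006],
    [0.001,0,0.01],
    [0,0,0.01],
    [0,0,0.008],
    [0,0,0.004],
    [0,0,0.003],
    [0,0,0],
    [0,0,0],
  ],
  yaw=[0,0,0,0,0,0,0,0],
  jaw=[1,1,1,1,1,1,1,1],
)

```text
time: 33.3
eef_pos: [0.4777, -0.2574, 0.0853]
tcp_rot: [0.995, 0.098, -0.029, -0.001]
force: [0.3, 0.1, 0.4]
grip_width: 0.0548
```

```bash
python3 plan.py .479 -.2555 .081 .2
```

```text
t 33.3 p [ 0.4777 -0.2574  0.0853] phi 0.196 tilt 3.35 w 0.0548 F [0.3 0.1 0.4] q7 0.33
xyz [[0.002, -0.002, 0.004]] yaw [-0.004] 1
```

jog_arm(
  xyz=[
    [0.001,-0.001,0.003],
    [0,0,0.003],
    [0,0,0.002],
    [0,0,0],
    [0,0,0],
    [0,0,0],
    [0,0,0],
    [0,0,0],
  ],
  yaw=[0,0,0,0,0,0,0,0],
  jaw=[1,1,1,1,0.4,-1,-1,-1],
)

```text
time: 34.1
eef_pos: [0.4793, -0.258, 0.081]
tcp_rot: [0.995, 0.097, -0.029, 0.001]
force: [0.6, -0.8, 0.5]
grip_width: 0.0769
```

jog_arm(
  xyz=[
    [0,0,0],
    [0,0,0],
    [0,0,-0.02],
    [0,0,-0.04],
    [0,0,-0.04],
    [0,0,-0.01],
    [0,0,0],
    [0,0,0],
  ],
  yaw=[0,0,0,0,0,0,0,0],
  jaw=[-1,-1,-1,-1,-1,-1,-1,-1],
)

```text
time: 34.9
eef_pos: [0.4847, -0.2566, 0.1921]
tcp_rot: [0.995, 0.097, -0.031, -0.0]
force: [-0.5, -0.2, -0.4]
grip_width: 0.0922
```

```bash
python3 plan.py .56 -.165 .2 .2;  python3 - <<'E'
from h import *
b=snap("scene","pics/k.png")
print(proj("scene",[.479,-.2555,.11]))
crop(b,370,150,450,230,"pics/k2.png",5)
E
```

```text
t 34.9 p [ 0.4847 -0.2566  0.1921] phi 0.195 tilt 3.51 w 0.0922 F [-0.5 -0.2 -0.4] q7 0.4
xyz [[0.031, -0.025, -0.003], [0.031, -0.025, -0.003], [0.031, -0.025, -0.003]] yaw [-0.002, -0.002, -0.002] 3
[408.7 195.7]
```

View pics/k2.png

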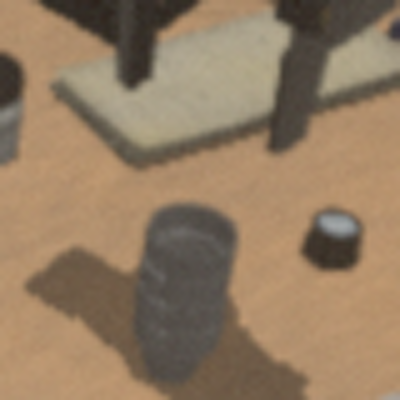

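jog_arm(
  xyz=[
    [0.02,-0.017,0],
    [0.03,-0.024,0],
    [0.025,-0.02,0.01],
    [0.005,-0.005,0.03],
    [0,0,0.045],
    [0,0,0.045],
    [0,0,0.03],
    [0,0,0],
  ],
  yaw=[0,0,0,0,0,0,0,0],
  jaw=[-1,-1,-1,-1,-1,-1,-1,-1],
)

```text
time: 35.75
eef_pos: [0.534, -0.1723, 0.0101]
tcp_rot: [0.995, 0.097, -0.039, -0.004]
force: [0.0, -1.1, -0.1]
grip_width: 0.0918
```

```bash
python3 plan.py .56 -.165 .005 .2
```

```text
t 35.75 p [ 0.534  -0.1723  0.0101] phi 0.195 tilt 4.46 w 0.0918 F [ 0.  -1.1 -0.1] q7 0.1
xyz [[0.027, -0.002, 0.005]] yaw [-0.005] 1
```

jog_arm(
  xyz=[
    [0,0,0.005],
    [-0.001,0,0.002],
    [-0.003,0,0.003],
    [-0.003,0,0.003],
    [-0.003,0,0.003],
    [-0.003,0,0.003],
    [-0.003,0,0.003],
    [-0.003,0,0.003],
  ],
  yaw=[0,0,0,0,0,0,0,0],
  jaw=[-1,-1,-1,-1,-1,-1,-1,-1],
)

```text
time: 36.55
eef_pos: [0.5334, -0.1722, 0.0023]
tcp_rot: [0.995, 0.1, -0.019, -0.001]
force: [1.4, 2.7, 8.5]
grip_width: 0.0918
```

jog_arm(
  xyz=[
    [-0.003,0,0.003],
    [-0.003,0,0.003],
    [-0.003,0,0.003],
    [-0.003,0,0.003],
    [-0.003,0,0.003],
    [-0.003,0,0.003],
    [-0.003,0,0.003],
    [-0.003,0,0.003],
  ],
  yaw=[0,0,0,0,0,0,0,0],
  jaw=[-1,-1,-1,-1,-1,-1,-1,-1],
)

```text
time: 37.35
eef_pos: [0.5334, -0.1725, 0.0009]
tcp_rot: [0.995, 0.102, 0.006, 0.003]
force: [-0.2, 3.4, 16.5]
grip_width: 0.0917
```

```bash
python3 plan.py
```

```text
t 37.35 p [ 0.5334 -0.1725  0.0009] phi 0.205 tilt 0.74 w 0.0917 F [-0.2  3.4 16.5] q7 0.08
```

jog_arm(
  xyz=[
    [-0.003,0,0.003],
    [-0.003,0,0.003],
    [0,0,-0.005],
    [0,0,-0.03],
    [0,0,-0.048],
    [0,0,-0.048],
    [0,0,-0.048],
    [0,-0.02,-0.02],
  ],
  yaw=[0,0,0,0,0,0,0,0],
  jaw=[-1,-1,-1,-1,-1,-1,-1,-1],
)

```text
time: 38.15
eef_pos: [0.5226, -0.155, 0.2086]
tcp_rot: [0.995, 0.1, 0.009, 0.005]
force: [-0.2, -0.7, 0.0]
grip_width: 0.0919
```

```bash
python3 plan.py .5113 .1745 .2 .2
```

```text
t 38.15 p [ 0.5226 -0.155   0.2086] phi 0.201 tilt 1.19 w 0.0919 F [-0.2 -0.7  0. ] q7 0.22
xyz [[0.007, -0.041, 0.001], [0.007, -0.041, 0.001], [0.007, -0.041, 0.001], [0.007, -0.041, 0.001], [0.007, -0.041, 0.001], [0.007, -0.041, 0.001], [0.007, -0.041, 0.001], [0.007, -0.041, 0.001]] yaw [0.0, 0.0, 0.0, 0.0, 0.0, 0.0, 0.0, 0.0] 8
```

jog_arm(
  xyz=[
    [0.008,-0.044,0],
    [0.008,-0.046,0],
    [0.008,-0.046,0],
    [0.008,-0.046,0],
    [0.008,-0.046,0],
    [0.007,-0.04,0],
    [0.004,-0.025,0],
    [0.002,-0.01,0],
  ],
  yaw=[0,0,0,0,0,0,0,0],
  jaw=[-1,-1,-1,-1,-1,-1,-1,-1],
)

```text
time: 38.95
eef_pos: [0.517, 0.1582, 0.2153]
tcp_rot: [0.995, 0.095, 0.017, 0.011]
force: [0.7, -0.8, 0.9]
grip_width: 0.092
```

jog_arm(
  xyz=[
    [0,0,0],
    [0,0,0],
    [0,0,0],
    [0,0,0],
    [0,0,0],
    [0,0,0],
    [0,0,0],
    [0,0,0],
  ],
  yaw=[0,0,0,0,0,0,0,0],
  jaw=[-1,-1,-1,-1,-1,-1,-1,-1],
)

```text
time: 39.75
eef_pos: [0.5182, 0.1508, 0.2155]
tcp_rot: [0.996, 0.091, 0.016, 0.013]
force: [-0.0, -1.0, -0.1]
grip_width: 0.0921
```

```bash
python3 plan.py .5113 .1745 .108 .2
```

```text
t 39.75 p [0.5182 0.1508 0.2155] phi 0.182 tilt 2.39 w 0.0921 F [-0.  -1.  -0.1] q7 -0.44
xyz [[-0.001, -0.008, 0.036], [-0.001, -0.008, 0.036], [-0.001, -0.008, 0.036]] yaw [-0.006, -0.006, -0.006] 3
```

jog_arm(
  xyz=[
    [-0.001,-0.01,0.005],
    [-0.001,-0.01,0.02],
    [0,-0.002,0.025],
    [0,0,0.025],
    [0,0,0.015],
    [0,0,0.004],
    [0,0,0],
    [0,0,0],
  ],
  yaw=[-0.018,0,0,0,0,0,0,0],
  jaw=[-1,-1,-1,-1,-1,-1,-1,-1],
)

```text
time: 40.55
eef_pos: [0.5149, 0.176, 0.1179]
tcp_rot: [0.994, 0.104, 0.017, 0.012]
force: [0.1, -0.5, 0.1]
grip_width: 0.0919
```

```bash
python3 plan.py .5113 .1745 .108 .2
```

```text
t 40.55 p [0.5149 0.176  0.1179] phi 0.208 tilt 2.42 w 0.0919 F [ 0.1 -0.5  0.1] q7 -0.57
xyz [[-0.004, 0.001, 0.01]] yaw [0.008] 1
```

jog_arm(
  xyz=[
    [-0.003,0.001,0.006],
    [0,0,0.004],
    [0,0,0],
    [0,0,0],
    [0,0,0],
    [0,0,0],
    [0,0,0],
    [0,0,0],
  ],
  yaw=[0,0,0,0,0,0,0,0],
  jaw=[-1,-1,-1,0,1,1,1,1],
)

```text
time: 41.35
eef_pos: [0.5152, 0.1747, 0.1104]
tcp_rot: [0.994, 0.103, 0.021, 0.011]
force: [0.9, 0.9, 0.0]
grip_width: 0.0541
```

jog_arm(
  xyz=[
    [0,0,0],
    [0,0,-0.01],
    [0,0,-0.02],
    [0,0,-0.03],
    [0,0,-0.03],
    [0,0,-0.01],
    [0,0,0],
    [0,0,0],
  ],
  yaw=[0,0,0,0,0,0,0,0],
  jaw=[1,1,1,1,1,1,1,1],
)

```text
time: 42.15
eef_pos: [0.5076, 0.1735, 0.2114]
tcp_rot: [0.994, 0.103, 0.017, 0.013]
force: [0.0, -0.1, -1.4]
grip_width: 0.0529
```

```bash
python3 plan.py .479 -.2555 .21 .2
```

```text
t 42.15 p [0.5076 0.1735 0.2114] phi 0.207 tilt 2.43 w 0.0529 F [ 0.  -0.1 -1.4] q7 -0.47
xyz [[-0.012, 0.041, 0.0], [-0.012, 0.041, 0.0], [-0.012, 0.041, 0.0], [-0.012, 0.041, 0.0], [-0.011, 0.041, 0.0], [-0.011, 0.041, 0.0], [-0.011, 0.041, 0.0], [-0.011, 0.041, 0.0]] yaw [0.001, 0.001, 0.001, 0.001, 0.001, 0.001, 0.001, 0.001] 8
xyz [[-0.011, 0.041, 0.0], [-0.011, 0.041, 0.0]] yaw [0.001, 0.001] 2
```

jog_arm(
  xyz=[
    [-0.008,0.03,0],
    [-0.013,0.046,0],
    [-0.013,0.046,0],
    [-0.013,0.046,0],
    [-0.013,0.046,0],
    [-0.013,0.046,0],
    [-0.013,0.046,0],
    [-0.013,0.046,0],
  ],
  yaw=[0,0,0,0,0,0,0,0],
  jaw=[1,1,1,1,1,1,1,1],
)

```text
time: 42.95
eef_pos: [0.4779, -0.1954, 0.2067]
tcp_rot: [0.994, 0.112, 0.009, 0.008]
force: [0.8, 0.4, -2.5]
grip_width: 0.0532
```

jog_arm(
  xyz=[
    [-0.006,0.024,0],
    [-0.003,0.012,0],
    [0,0,0],
    [0,0,0],
    [0,0,0],
    [0,0,0],
    [0,0,0],
    [0,0,0],
  ],
  yaw=[0,0,0,0,0,0,0,0],
  jaw=[1,1,1,1,1,1,1,1],
)

```text
time: 43.75
eef_pos: [0.4734, -0.2333, 0.2013]
tcp_rot: [0.994, 0.111, 0.005, 0.005]
force: [0.2, 0.1, -1.1]
grip_width: 0.0528
```

```bash
python3 plan.py .479 -.2555 .15 .2;  python3 - <<'E'
from h import *
b=snap("scene","pics/l.png")
print(proj("scene",[.479,-.2555,.11]))
crop(b,360,140,460,240,"pics/l2.png",5)
E
```

```text
t 43.75 p [ 0.4734 -0.2333  0.2013] phi 0.222 tilt 0.79 w 0.0528 F [ 0.2  0.1 -1.1] q7 0.43
xyz [[0.0, 0.011, 0.026], [0.0, 0.011, 0.026]] yaw [0.011, 0.011] 2
[408.7 195.7]
```

View pics/l2.png

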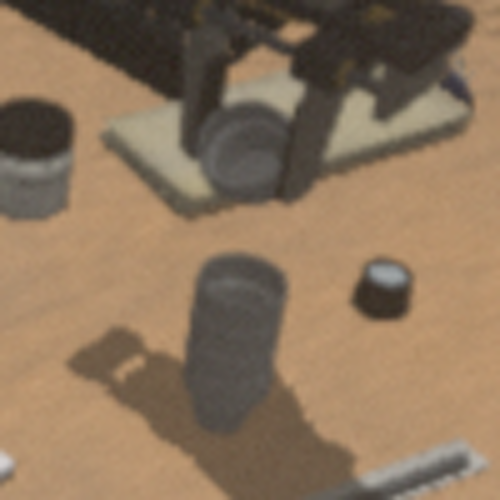

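Run:
```python
from h import *
b=cv2.imread("pics/l.png");a=snap("top","pics/l3.png")
o=manip.get_obs();p=np.array(o["eef_pos"]);print(proj("scene",p),proj("scene",p+[0,0,.0187]),proj("scene",p+[0,.03,.0187]))
C=np.zeros((500,800,3),np.uint8)
C[:500,:500]=cv2.resize(b[150:190,388:428],(500,500),interpolation=cv2.INTER_CUBIC)
C[:300,500:]=cv2.resize(a[215:265,370:420],(300,300),interpolation=cv2.INTER_CUBIC)
C=np.clip(C*1.7,0,255).astype(np.uint8)
cv2.imwrite("pics/l4.png",C)
```

```text
[409.5 174.1] [410.6 168.6] [402.6 171.9]
```

View pics/l4.png

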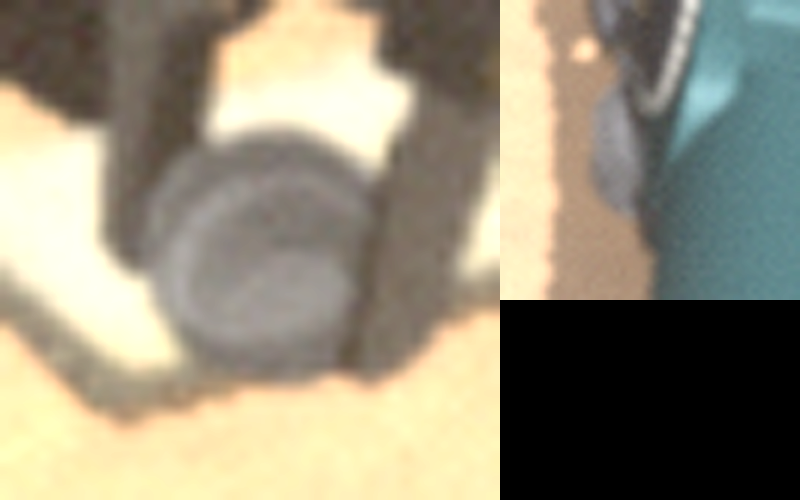

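Run:
```python
from h import *
c=np.array([.529,.08]);ex=np.array([.98,.199]);ey=np.array([-.199,.98])
def loc(p):d=p[:2]-c;return (d@ex).round(3),(d@ey).round(3)
for u,v in((412,42),(432,40),(466,66),(465,72),(440,55),(463,110)):
    print(u,v,loc(back("scene",u/4+235,v/4+185,.12)))
# top crop c: post region
for u,v in((640,95),(700,130),(735,240),(690,290),(715,230),(690,190)):print("top",u,v,loc(back("top",u/6+220,v/6+180,.12)))
for x in(-.025,.025):
  for y in(-.15,-.175):
    P=np.r_[c+x*ex+y*ey,.12];print(x,y,(proj("scene",P)-[235,185])*4,(proj("top",P)-[220,180])*6)
```

```text
412 42 (np.float64(0.025), np.float64(-0.157))
432 40 (np.float64(0.016), np.float64(-0.169))
466 66 (np.float64(-0.021), np.float64(-0.165))
465 72 (np.float64(-0.025), np.float64(-0.159))
440 55 (np.float64(0.0), np.float64(-0.16))
463 110 (np.float64(-0.052), np.float64(-0.127))
top 640 95 (np.float64(0.046), np.float64(-0.133))
top 700 130 (np.float64(0.024), np.float64(-0.159))
top 735 240 (np.float64(-0.034), np.float64(-0.166))
top 690 290 (np.float64(-0.055), np.float64(-0.14))
top 715 230 (np.float64(-0.027), np.float64(-0.157))
top 690 190 (np.float64(-0.005), np.float64(-0.149))
-0.025 -0.15 [456.   77.2] [699.6 228. ]
-0.025 -0.175 [479.2  62. ] [748.8 219.6]
0.025 -0.15 [406.  46.] [681.6 130.2]
0.025 -0.175 [428.8  31.6] [730.8 121.8]
```

```bash
python3 plan.py .549 -.014 .2 .2
```

```text
t 43.85 p [ 0.4733 -0.2336  0.2014] phi 0.222 tilt 0.8 w 0.0532 F [-0.3 -0.2 -1.4] q7 0.43
xyz [[0.02, -0.033, 0.0], [0.02, -0.033, 0.0], [0.02, -0.033, 0.0], [0.02, -0.033, 0.0], [0.02, -0.033, 0.0], [0.02, -0.033, 0.0]] yaw [0.004, 0.004, 0.004, 0.004, 0.004, 0.004] 6
```

jog_arm(
  xyz=[
    [0.015,-0.025,0],
    [0.02,-0.033,0],
    [0.02,-0.033,0],
    [0.02,-0.033,0],
    [0.02,-0.033,0],
    [0.015,-0.025,0],
    [0.008,-0.012,0],
    [0,0,0],
  ],
  yaw=[0,0,0,0,0,0,0,0],
  jaw=[1,1,1,1,1,1,1,1],
)

```text
time: 44.65
eef_pos: [0.5496, -0.0123, 0.2009]
tcp_rot: [0.994, 0.108, 0.006, 0.006]
force: [0.4, -0.1, -1.2]
grip_width: 0.0532
```

jog_arm(
  xyz=[
    [0,0,0],
    [0,0,0],
    [0,0,0],
    [0,0,0],
    [0,0,0.01],
    [0,0,0.02],
    [0,0,0.01],
    [0,0,0],
  ],
  yaw=[0,0,0,0,0,0,0,0],
  jaw=[1,1,1,1,1,1,1,1],
)

```text
time: 45.45
eef_pos: [0.549, -0.0199, 0.1583]
tcp_rot: [0.995, 0.104, 0.006, 0.007]
force: [0.6, -0.1, -0.8]
grip_width: 0.0532
```

```bash
python3 plan.py .549 -.014 .115 .2
```

```text
t 45.45 p [ 0.549  -0.0199  0.1583] phi 0.208 tilt 1.08 w 0.0532 F [ 0.6 -0.1 -0.8] q7 -0.1
xyz [[0.001, -0.006, 0.043]] yaw [0.008] 1
```

jog_arm(
  xyz=[
    [0,-0.006,0],
    [0,-0.004,0.01],
    [0,0,0.012],
    [0,0,0.012],
    [0,0,0.006],
    [0,0,0],
    [0,0,0],
    [0,0,0],
  ],
  yaw=[0.008,0,0,0,0,0,0,0],
  jaw=[1,1,1,1,1,1,1,1],
)

```text
time: 46.25
eef_pos: [0.5479, -0.0093, 0.1151]
tcp_rot: [0.995, 0.1, 0.006, 0.007]
force: [-0.2, -0.1, -1.4]
grip_width: 0.053
```

```bash
python3 plan.py .549 -.014 .115 .2; python3 -c "
from h import *
b=snap('scene','pics/m.png')
crop(b,290,160,370,240,'pics/m2.png',7)"
```

```text
t 46.25 p [ 0.5479 -0.0093  0.1151] phi 0.2 tilt 1.08 w 0.053 F [-0.2 -0.1 -1.4] q7 -0.16
xyz [[0.0, 0.005, 0.0]] yaw [-0.0] 1
```

View pics/m2.png

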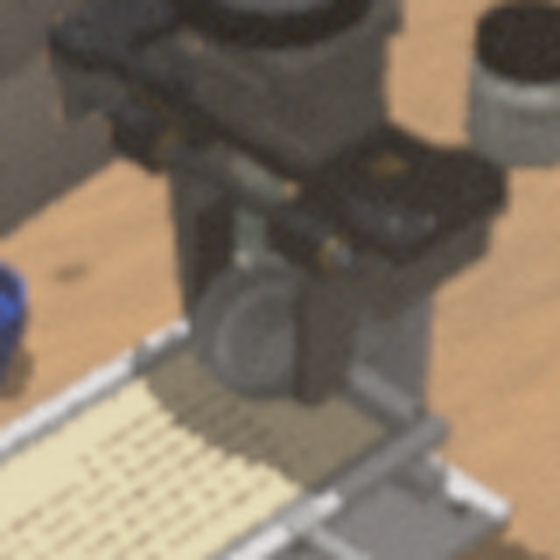

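jog_arm(
  xyz=[
    [0,0.005,0],
    [0,0.006,0],
    [0,0.006,0],
    [0,0.004,0],
    [0,0.003,0],
    [0,0.003,0],
    [0,0.003,0],
    [0,0.003,0],
  ],
  yaw=[0,0,0,0,0,0,0,0],
  jaw=[1,1,1,1,1,1,1,1],
)

```text
time: 47.1
eef_pos: [0.5545, -0.0378, 0.1172]
tcp_rot: [0.995, 0.1, 0.007, 0.003]
force: [-2.4, 7.1, 0.1]
grip_width: 0.0536
```

```bash
cat > loc.py <<'E'
from h import *
c=np.array([.529,.08]);ex=np.array([.98,.199]);ey=np.array([-.199,.98])
d=np.array(manip.get_obs()["eef_pos"])[:2]-c;print("x'",(d@ex).round(4),"y'",(d@ey).round(4))
E
python3 loc.py; python3 plan.py
```

```text
x' 0.0015 y' -0.1205
t 47.1 p [ 0.5545 -0.0378  0.1172] phi 0.201 tilt 0.84 w 0.0536 F [-2.4  7.1  0.1] q7 -0.1
```

jog_arm(
  xyz=[
    [0,0.003,0],
    [0,0.003,0],
    [0,0.003,0],
    [0,0.003,0],
    [0,0.003,0],
    [0,0.002,0],
    [0,0,0],
    [0,0,0],
  ],
  yaw=[0,0,0,0,0,0,0,0],
  jaw=[1,1,1,1,1,1,1,1],
)

```text
time: 47.9
eef_pos: [0.554, -0.0373, 0.1177]
tcp_rot: [0.994, 0.106, 0.004, -0.007]
force: [-0.6, 1.6, -1.3]
grip_width: 0.0533
```

```bash
python3 loc.py; python3 plan.py
```

```text
x' 0.0012 y' -0.12
t 47.9 p [ 0.554  -0.0373  0.1177] phi 0.213 tilt 0.91 w 0.0533 F [-0.6  1.6 -1.3] q7 -0.06
```

jog_arm(
  xyz=[
    [0,0.006,0],
    [0,0.009,0],
    [0,0.009,0],
    [0,0.009,0],
    [0,0.005,0],
    [0,0,0],
    [0,0,0],
    [0,0,0],
  ],
  yaw=[0,0,0,0,0,0,0,0],
  jaw=[1,1,1,1,1,1,1,1],
)

```text
time: 48.7
eef_pos: [0.554, -0.0384, 0.1192]
tcp_rot: [0.993, 0.116, -0.002, -0.029]
force: [-1.4, 3.2, -0.5]
grip_width: 0.0527
```

```bash
python3 loc.py; python3 plan.py
```

```text
x' 0.0009 y' -0.121
t 48.7 p [ 0.554  -0.0384  0.1192] phi 0.232 tilt 3.31 w 0.0527 F [-1.4  3.2 -0.5] q7 0.01
```

jog_arm(
  xyz=[
    [0,-0.003,-0.01],
    [0,0,-0.02],
    [0,0,-0.025],
    [0,0.015,0],
    [0,0.025,0],
    [0,0.02,0],
    [0,0.004,0],
    [0,0,0],
  ],
  yaw=[0.015,0.01,0,0,0,0,0,0],
  jaw=[1,1,1,1,1,1,1,1],
)

```text
time: 49.5
eef_pos: [0.5678, -0.113, 0.1736]
tcp_rot: [0.995, 0.098, -0.002, -0.024]
force: [-0.3, 0.2, -1.0]
grip_width: 0.053
```

jog_arm(
  xyz=[
    [0,0,0],
    [0,0,0],
    [0,0,0],
    [0,0,0],
    [0,0,0],
    [0,0,0],
    [0,0,0],
    [0,0,0],
  ],
  yaw=[0,0,0,0,0,0,0,0],
  jaw=[1,1,1,1,1,1,1,1],
)

```text
time: 50.3
eef_pos: [0.5669, -0.1092, 0.173]
tcp_rot: [0.995, 0.1, -0.002, -0.025]
force: [-0.1, -0.6, -1.5]
grip_width: 0.0531
```

```bash
python3 loc.py; python3 plan.py .566 -.101 .135 .2
```

```text
x' -0.0005 y' -0.193
t 50.3 p [ 0.5669 -0.1092  0.173 ] phi 0.2 tilt 2.86 w 0.0531 F [-0.1 -0.6 -1.5] q7 0.13
xyz [[0.001, -0.008, 0.038]] yaw [0.0] 1
```

jog_arm(
  xyz=[
    [0,-0.004,0.005],
    [0,0,0.015],
    [0,0,0.015],
    [0,0,0.008],
    [0,0,0],
    [0,0,0],
    [0,0,0],
    [0,0,0],
  ],
  yaw=[0,0,0,0,0,0,0,0],
  jaw=[1,1,1,1,1,1,1,1],
)

```text
time: 51.1
eef_pos: [0.5662, -0.103, 0.1269]
tcp_rot: [0.995, 0.1, -0.003, -0.025]
force: [-1.1, -0.8, 2.5]
grip_width: 0.0533
```

jog_arm(
  xyz=[
    [0,0,0.003],
    [0,0,0.003],
    [0,0,0.003],
    [0,0,0.003],
    [0,0,0],
    [0,0,0],
    [0,0,0],
    [0,0,0],
  ],
  yaw=[0,0,0,0,0,0,0,0],
  jaw=[1,1,1,1,1,1,1,1],
)

```text
time: 51.9
eef_pos: [0.5675, -0.1073, 0.1208]
tcp_rot: [0.995, 0.099, -0.002, -0.02]
force: [-0.3, -0.6, 2.4]
grip_width: 0.0534
```

```bash
python3 loc.py; python3 plan.py .566 -.101 .135 .2
```

```text
x' 0.0005 y' -0.1912
t 51.9 p [ 0.5675 -0.1073  0.1208] phi 0.198 tilt 2.3 w 0.0534 F [-0.3 -0.6  2.4] q7 0.08
xyz [[-0.0, -0.006, -0.014]] yaw [-0.002] 1
```

jog_arm(
  xyz=[
    [0,-0.003,0.004],
    [0,-0.002,0.005],
    [0,-0.002,0.005],
    [0,-0.001,0.005],
    [0,-0.001,0.004],
    [0,0,0],
    [0,0,0],
    [0,0,0],
  ],
  yaw=[0,0,0,0,0,0,0,0],
  jaw=[1,1,1,1,1,1,1,1],
)

```text
time: 52.7
eef_pos: [0.5687, -0.1113, 0.105]
tcp_rot: [0.995, 0.095, 0.0, -0.01]
force: [-2.2, 0.2, 2.9]
grip_width: 0.053
```

```bash
python3 loc.py; python3 plan.py;python3 -c "
from h import *
b=snap('scene','pics/n.png')
crop(b,305,160,385,240,'pics/n2.png',7)
C=cv2.cvtColor(b[185:225:2,330:372:2],cv2.COLOR_BGR2GRAY)
"
```

```text
x' 0.0009 y' -0.1954
t 52.7 p [ 0.5687 -0.1113  0.105 ] phi 0.19 tilt 1.13 w 0.053 F [-2.2  0.2  2.9] q7 0.05
```

jog_arm(
  xyz=[
    [0,-0.003,0.004],
    [0,-0.003,0.005],
    [0,-0.003,0.005],
    [0,-0.002,0.004],
    [0,0,0],
    [0,0,0],
    [0,0,0],
    [0,0,0],
  ],
  yaw=[-0.01,0,0,0,0,0,0,0],
  jaw=[1,1,1,1,1,1,1,1],
)

```text
time: 53.55
eef_pos: [0.5711, -0.1145, 0.0942]
tcp_rot: [0.995, 0.097, 0.004, 0.001]
force: [1.0, -0.4, -0.4]
grip_width: 0.0529
```

```bash
python3 loc.py; python3 plan.py;python3 -c "
from h import *
b=snap('scene','pics/o.png')
crop(b,305,160,385,240,'pics/o2.png',7)
"
```

```text
x' 0.0025 y' -0.199
t 53.55 p [ 0.5711 -0.1145  0.0942] phi 0.195 tilt 0.46 w 0.0529 F [ 1.  -0.4 -0.4] q7 0.03
```

View pics/o2.png

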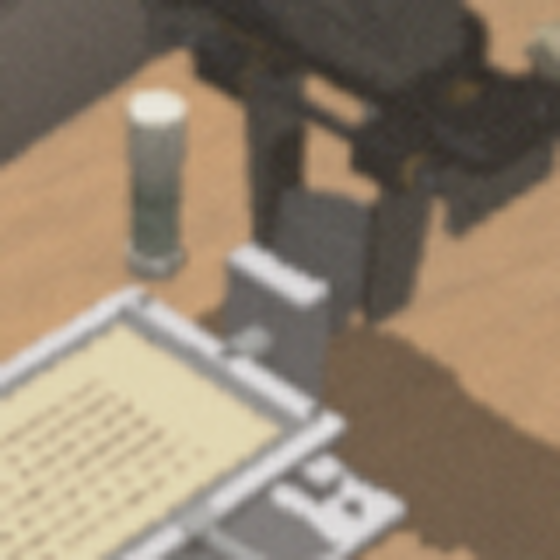

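Run:
```python
from h import *
b=cv2.imread("pics/o.png");g=cv2.cvtColor(b,cv2.COLOR_BGR2GRAY)
print("cols 338..364");
for y in range(182,212):print(y,' '.join('%3d'%v for v in g[y,338:365]))
p=np.array([.5711,-.1145,.0942])
for nm,dz,r in(("rim",.0287,.0275),("colbot",.0087,.0275),("foot",-.0213,.016)):
    P=[proj("scene",p+[r*np.cos(t),r*np.sin(t),dz]) for t in np.linspace(0,2*np.pi,9)[:8]];print(nm,[tuple(float(z) for z in q) for q in P])
```

```text
cols 338..364
182 165 152 111  76  69  62  51  53  54  61 103 152 157 155 159 157 139  77  57  52  53  55  55  56  56  71  76
183 163 149 108  77  69  59  56  51  53  62 108 149 156 153 156 156 137  76  57  52  53  55  56  58  69  85  79
184 161 146 110  75  70  60  55  58  55  67 110 153 157 155 158 155 142 106  78  65  53  53  55  57  72  85  70
185 161 151 112  78  70  64  57  56  56  61 108 154 160 161 158 158 154 146 131 108  75  57  54  60  72  84  71
186 164 153 120  79  70  64  59  58  59  72  98 141 147 150 154 158 159 161 156 146 122  75  56  59  62  76  70
187 160 154 126  82  68  60  57  70  79  78  87 106 113 116 125 130 140 151 157 156 139  89  70  60  62  69  73
188 163 154 126  82  71  62  61  75  82  82  87  91  87  92  95 100 106 122 138 135 115  84  72  68  72  72  74
189 162 154 124  80  67  58  63  79  85  85  86  91  89  91  87  91  91  91 104 100  81  76  72  71  73  75  75
190 161 156 136  83  65  60  65  81  86  86  87  88  88  91  89  88  89  88  88  80  64  73  73  71  77  72  75
191 157 158 140  87  72  62  70  77  85  91  92  92  89  92  89  92  87  88  8
[... 1976 characters left out ...]
3 104 103 102 103 101  94  93  94 100  97  97  97 100  97  99 102 112 133
210 135 151 155 136 120 104 100 102 104 107 103 103 105 100 100  98  99 100  99  99  99  98  99  97  98 102 111
211 188 195 185 138 108  96  99 102 105 104 106 104 105  99  98 100  99  99  96 100 101  99 103  97  97  97  99
rim [(347.8, 187.3), (344.1, 190.8), (345.8, 195.1), (351.9, 197.7), (358.8, 196.9), (362.3, 193.2), (360.5, 189.0), (354.5, 186.6)]
colbot [(347.4, 192.5), (343.8, 196.0), (345.4, 200.3), (351.5, 202.9), (358.3, 202.1), (361.8, 198.4), (360.0, 194.2), (354.1, 191.7)]
foot [(349.1, 202.0), (347.1, 204.1), (348.0, 206.6), (351.5, 208.1), (355.4, 207.6), (357.4, 205.5), (356.3, 203.0), (352.9, 201.6)]
```

jog_arm(
  xyz=[
    [0,0.015,0],
    [0,0.025,0],
    [-0.005,0.02,0],
    [0,0.005,0.01],
    [0,0,0.025],
    [0,0,0.012],
    [0,0,0],
    [0,0,0],
  ],
  yaw=[0,0,0,0,0,0,0,0],
  jaw=[1,1,1,1,1,1,1,1],
)

```text
time: 54.4
eef_pos: [0.5786, -0.1809, 0.0422]
tcp_rot: [0.995, 0.098, 0.002, -0.002]
force: [0.1, 0.3, -1.4]
grip_width: 0.0529
```

jog_arm(
  xyz=[
    [0,0,0],
    [0,0,0.004],
    [0,0,0.004],
    [0,0,0.003],
    [0,0,0],
    [0,0,0],
    [0,0,0],
    [0,0,0],
  ],
  yaw=[0,0,0,0,0,0,0,0],
  jaw=[1,1,1,1,1,1,1,1],
)

```text
time: 55.2
eef_pos: [0.5807, -0.1796, 0.033]
tcp_rot: [0.995, 0.099, 0.004, -0.001]
force: [-0.3, -0.8, -1.6]
grip_width: 0.0532
```

```bash
python3 plan.py .56 -.165 .02 .2;python3 - <<'E'
from h import *
b=snap("scene","pics/p.png");g=cv2.cvtColor(b,cv2.COLOR_BGR2GRAY)
p=np.array(manip.get_obs()["eef_pos"]);c=proj("scene",p);print(c)
x,y=int(c[0]),int(c[1])
print(x-16,y-18)
for v in range(y-18,y+16):print(v,' '.join('%3d'%k for k in g[v,x-16:x+15]))
E
```

```text
t 55.2 p [ 0.5807 -0.1796  0.033 ] phi 0.199 tilt 0.5 w 0.0532 F [-0.3 -0.8 -1.6] q7 0.1
xyz [[-0.017, -0.018, 0.013]] yaw [-0.001] 1
[365.8 205.6]
349 187
187 159 158 161 160 150 109  78  72  68  62  59  59  67 109 148 151 150 130 108  81  65  61  63  52  57  58  56  57  57  57  52
188 157 158 158 156 147 106  75  72  63  58  59  56  72 116 153 155 158 152 142 122  83  56  57  60  59  57  57  55  57  54  59
189 157 157 160 161 147 109  75  71  64  55  57  56  77 121 157 158 160 159 155 140  91  61  57  53  55  56  59  54  60  59  59
190 159 161 159 161 151 108  78  69  63  57  56  54  87 132 158 161 162 160 155 140  88  59  57  53  56  58  56  59  68  72  58
191 159 161 161 161 147 108  80  70  58  55  57  61  92 135 159 162 162 161 157 140  97  66  55  54  56  56  54  60  72  76  69
192 157 159 161 157 146 110  78  71  59  57  53  62  92 139 159 162 159 158 159 150 132 101  76  61  52  52  53  64  74  71  70
193 156 160 160 158 152 120  78  70  60  57  58  68  94 130 141 149 146 155 155 154 151 136 124  97  63  55  57  66  75  68  70
194 157 153 154 156 151 122  80  70  57  60  67 
[... 2707 characters left out ...]
  96 100  98 101 102  98 102  99 100  99  96  95  98  97  98
216 124 119 146 158 160 158 159 152 134 111 100  98  98  98  98  99 101 102 104 103  99  99  98 101 102 100 100  96  98  95  97
217 172 134 150 161 161 159 157 157 151 140 132 108  99  97 100 102  99 102 102 101  98 104 102 100  99 100  97  96  96  98  97
218 159 136 162 163 160 156 153 155 154 162 154 135 107 106 106 106 101 100  98 100  98 100 100 102 101  99  98  98  94  97  95
219 155 155 199 198 178 159 156 157 163 163 161 152 140 140 140 133 108 105  98  99 101  99  99  98 100  99  97  96  96  96  99
220 169 192 219 220 203 170 160 162 161 163 161 158 159 157 162 156 145 133 107 102 100  99  97  97  97 100  97  99  95  99 102
```

Run:
```python
from h import *
a=snap("top","pics/p_top.png");b=cv2.imread("pics/p.png");m=cv2.imread("pics/m.png")
def st(im,x0,y0,x1,y1,s,lo,hi):
    k=im[y0:y1,x0:x1].astype(float);k=np.clip((k-lo)/(hi-lo)*255,0,255).astype(np.uint8);return cv2.resize(k,(s,s),interpolation=cv2.INTER_CUBIC)
C=np.zeros((500,800,3),np.uint8)
C[:500,:500]=st(b,351,188,381,218,500,55,115)
C[:290,505:795]=st(m,310,190,340,220,290,55,115)
C[295:495,505:705]=st(a,345,190,395,240,200,30,220)
print(proj("top",manip.get_obs()["eef_pos"]))
cv2.imwrite("pics/p2.png",C)
```

```text
[369.5 208.6]
```

View pics/p2.png

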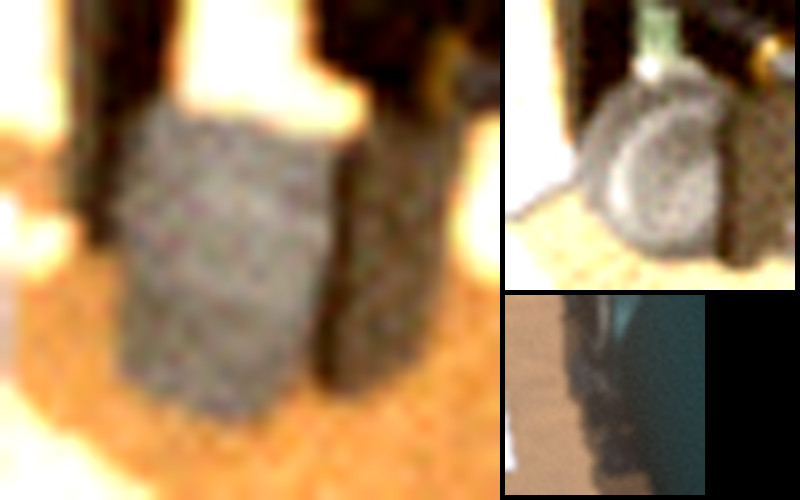

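jog_arm(
  xyz=[
    [0,0,-0.02],
    [0,0,-0.03],
    [-0.001,-0.005,-0.025],
    [0,-0.01,-0.005],
    [0,-0.01,0],
    [0,-0.01,0],
    [0,0,0],
    [0,0,0],
  ],
  yaw=[0,0,0,0,0,0,0,0],
  jaw=[1,1,1,1,1,1,1,1],
)

```text
time: 56.1
eef_pos: [0.5689, -0.142, 0.1115]
tcp_rot: [0.995, 0.1, 0.001, -0.002]
force: [-0.9, -0.6, -1.9]
grip_width: 0.0536
```

```bash
python3 loc.py; python3 plan.py .572 -.131 .115 .2
```

```text
x' -0.0051 y' -0.2255
t 56.1 p [ 0.5689 -0.142   0.1115] phi 0.2 tilt 0.3 w 0.0536 F [-0.9 -0.6 -1.9] q7 0.1
xyz [[0.005, -0.01, -0.004]] yaw [0.0] 1
```

jog_arm(
  xyz=[
    [0.004,-0.006,-0.003],
    [0,-0.006,0],
    [0,-0.006,0],
    [0,-0.006,0],
    [0,-0.006,0],
    [0,-0.006,0],
    [0,0,0],
    [0,0,0],
  ],
  yaw=[0,0,0,0,0,0,0,0],
  jaw=[1,1,1,1,1,1,1,1],
)

```text
time: 56.9
eef_pos: [0.5665, -0.1137, 0.1146]
tcp_rot: [0.995, 0.097, 0.001, 0.004]
force: [0.3, -0.2, -2.0]
grip_width: 0.0531
```

```bash
python3 loc.py; python3 plan.py .572 -.131 .115 .2
```

```text
x' -0.0018 y' -0.1973
t 56.9 p [ 0.5665 -0.1137  0.1146] phi 0.195 tilt 0.5 w 0.0531 F [ 0.3 -0.2 -2. ] q7 0.03
xyz [[0.002, 0.018, -0.0]] yaw [-0.005] 1
```

jog_arm(
  xyz=[
    [0,-0.004,0],
    [0,-0.005,0],
    [0,-0.005,0],
    [0,-0.003,0],
    [0,0,0],
    [0,0,0],
    [0,0,0],
    [0,0,0],
  ],
  yaw=[0,0,0,0,0,0,0,0],
  jaw=[1,1,1,1,1,1,1,1],
)

```text
time: 57.7
eef_pos: [0.5658, -0.1117, 0.1161]
tcp_rot: [0.995, 0.094, 0.004, 0.015]
force: [1.0, -2.4, -1.0]
grip_width: 0.0529
```

```bash
python3 loc.py; python3 plan.py .572 -.131 .115 .2;python3 - <<'E'
from h import *
b=snap("scene","pics/q.png");g=cv2.cvtColor(b,cv2.COLOR_BGR2GRAY)
g=cv2.resize(g,None,fx=1,fy=1)
c=proj("scene",manip.get_obs()["eef_pos"]);print(c)
x,y=int(c[0]),int(c[1])
print(x-10,y-18)
for v in range(y-16,y+12):print(v,' '.join('%3d'%k for k in g[v,x-10:x+12]))
E
```

```text
x' -0.0021 y' -0.1952
t 57.7 p [ 0.5658 -0.1117  0.1161] phi 0.188 tilt 1.73 w 0.0529 F [ 1.  -2.4 -1. ] q7 0.0
xyz [[0.002, 0.02, 0.001]] yaw [-0.012] 1
[353.4 195. ]
343 177
179  64  54  48  51  55  89 133 156 159 158 159 142  95  63  51  54  52  54  57  64  73  73
180  63  52  55  53  57  89 137 156 159 158 159 152 134 105  75  53  55  52  51  59  69  68
181  62  52  55  57  58  85 127 144 148 143 149 152 149 143 125  86  62  51  54  65  72  71
182  63  49  58  60  69  87 100 108 111 111 115 122 136 146 138 121  90  60  57  56  67  70
183  57  56  70  84  79  86  84  87  88  88  91  94 105 114 117 113  92  72  61  65  68  74
184  61  54  70  91  83  87  85  86  87  87  90  88  89  89  89  87  74  72  72  73  71  72
185  61  59  70  85  83  84  86  85  85  88  89  87  90  87  81  67  64  75  75  72  71  77
186  63  62  72  81  85  87  87  92  86  86  86  86  86  82  78  67  68  71  71  70  78  76
187  63  60  75  80  85  92  91  91  88  94  91  86  85  83  80  66  70  74  73  72  74  77
188  64  64  78  83  86  87  93  97 100  97 100  96  92  88  77  67  69  71  70  74  74  73
189 
[... 951 characters left out ...]
  84  80  80  83  83  81  74  67  73  75  77  88 117 141
200 137 152 129 126 123 123 119 111  99  88  78  83  85  92  89  74  77  81  90 119 144 157
201 120 134 140 131 130 133 126 118 104  87  81  83  99 127 129 107 100 113 135 145 152 157
202 101 112 126 137 163 176 159 114 102  88  88  95 117 143 144 136 136 144 154 156 153 157
203  97 102 104 120 143 153 136 109 102 114 129 132 143 150 150 150 150 153 152 151 152 152
204  97 101 103 106 106 118 106 103 111 134 150 152 155 154 154 152 152 154 153 154 152 154
205 100 104 102 102 102 106 101 102 120 146 152 154 154 155 153 151 150 152 153 154 156 157
206 104 105 102 102 105 105  98 105 120 149 154 153 155 154 152 149 151 157 157 160 157 161
```

jog_arm(
  xyz=[
    [0,-0.006,0],
    [0,-0.008,0],
    [0,-0.006,0],
    [0,0.004,0],
    [0,0.01,0],
    [0,0.02,0],
    [0,0.02,0],
    [0,0.01,0.01],
  ],
  yaw=[0,0,0,0,0,0,0,0],
  jaw=[1,1,1,1,1,1,1,1],
)

```text
time: 58.55
eef_pos: [0.5777, -0.1687, 0.1118]
tcp_rot: [0.995, 0.092, 0.007, 0.023]
force: [0.4, -1.3, -2.3]
grip_width: 0.0534
```

jog_arm(
  xyz=[
    [0,0,0.03],
    [0,0,0.03],
    [0,0,0.01],
    [0,0,0],
    [0,0,0],
    [0,0,0],
    [0,0,0],
    [0,0,0],
  ],
  yaw=[0,0,0,0,0,0,0,0],
  jaw=[1,1,1,1,1,1,1,1],
)

```text
time: 59.35
eef_pos: [0.58, -0.1701, 0.0394]
tcp_rot: [0.995, 0.092, 0.008, 0.021]
force: [-0.9, -0.4, -2.6]
grip_width: 0.0529
```

```bash
python3 loc.py; python3 plan.py .575 -.17 .02 .2
```

```text
x' 0.0002 y' -0.2553
t 59.35 p [ 0.58   -0.1701  0.0394] phi 0.185 tilt 2.51 w 0.0529 F [-0.9 -0.4 -2.6] q7 0.02
xyz [[-0.005, -0.001, 0.019]] yaw [-0.015] 1
```

jog_arm(
  xyz=[
    [0,0,0.005],
    [0,0,0.005],
    [0,-0.001,0.004],
    [0,-0.002,0.004],
    [0,-0.002,0.003],
    [0,-0.002,0.002],
    [0,0,0],
    [0,0,0],
  ],
  yaw=[0,0,0,0,0,0,0,0],
  jaw=[1,1,1,1,1,1,1,1],
)

```text
time: 60.15
eef_pos: [0.5812, -0.167, 0.0198]
tcp_rot: [0.995, 0.092, 0.009, 0.024]
force: [0.2, 0.5, -2.4]
grip_width: 0.0531
```

```bash
python3 loc.py; python3 plan.py .575 -.17 .02 .2
```

```text
x' 0.002 y' -0.2525
t 60.15 p [ 0.5812 -0.167   0.0198] phi 0.184 tilt 2.99 w 0.0531 F [ 0.2  0.5 -2.4] q7 -0.01
xyz [[-0.007, 0.002, -0.0]] yaw [-0.016] 1
```

jog_arm(
  xyz=[
    [0,-0.002,0.003],
    [0,-0.002,0.003],
    [0,-0.002,0.003],
    [0,-0.002,0.003],
    [0,-0.001,0.002],
    [0,0,0.002],
    [0,0,0.001],
    [0,0,0.001],
  ],
  yaw=[0,0,0,0,0,0,0,0],
  jaw=[1,1,1,1,1,1,1,1],
)

```text
time: 60.95
eef_pos: [0.5814, -0.1647, 0.0179]
tcp_rot: [0.995, 0.09, 0.008, 0.034]
force: [-4.1, 0.2, 8.7]
grip_width: 0.0532
```

```bash
python3 loc.py; python3 plan.py .575 -.17 .02 .2;python3 - <<'E'
from h import *
b=snap("scene","pics/r.png");g=cv2.cvtColor(b,cv2.COLOR_BGR2GRAY)
c=proj("scene",manip.get_obs()["eef_pos"]);print(c)
x,y=int(c[0]),int(c[1])
print(x-10,y-18)
for v in range(y-16,y+12):print(v,' '.join('%3d'%k for k in g[v,x-10:x+12]))
E
```

```text
x' 0.0026 y' -0.2502
t 60.95 p [ 0.5814 -0.1647  0.0179] phi 0.181 tilt 3.99 w 0.0532 F [-4.1  0.2  8.7] q7 -0.04
xyz [[-0.007, 0.004, -0.002]] yaw [-0.019] 1
[361.7 210.6]
351 192
194  75  65  60  58  52  65 111 152 153 135 109  84  67  65  64  60  60  55  59  59  55  58
195  76  64  58  57  57  67 112 151 157 156 148 123  72  56  56  57  60  60  57  56  61  58
196  73  66  58  57  56  68 108 155 158 158 156 136  77  60  56  59  53  56  55  55  60  62
197  74  66  59  59  55  65 102 136 141 139 145 127  74  54  54  58  57  59  60  66  76  66
198  75  66  52  58  64  74  91 110 109 107 108  99  66  58  58  59  58  58  60  70  81  72
199  89  63  56  65  73  82  87  94  88  89  87  86  76  64  56  53  59  59  63  71  75  73
200 137  76  62  70  84  89  88  85  86  86  89  89  83  77  68  57  58  57  64  74  68  68
201 151  81  68  79  86  84  87  89  87  86  86  90  86  83  77  66  62  61  65  68  73  71
202 121  73  66  84  90  86  89  87  90  92  90  86  83  85  78  64  71  66  65  69  72  78
203  97  68  66  82  91  93 100 100 106 107 104 104  99  93  83  65  74  74  70  75  77  78
[... 956 characters left out ...]
  83  82  83  84  83  80  71  69  77  75  77  79  83  95
215  99 100 100 100  97  87  83  80  84  84  87  83  82  79  66  68  78  74  79  85  96  97
216 100  98 100 101 100  95  88  86  83  83  84  82  82  80  73  74  78  81  87  98 104  99
217 104 103 100 101 100 100  95  94  91  88  87  86  91  92  93  90  91  94  98 101 102 102
218 137 118 104 101  98  99 101 101  99  99 100  97  99 102  99 100  99 100 102 102 104 101
219 197 186 150 108  98 101 102 100 100 104  97  99 103 103 104 101 101 100 101 100  98  96
220 220 220 193 133 106 104 102 100 100 101 102 101 102 102 102 102 101 100 101 103 100  99
221 222 210 165 124 104 100 102 103  99 100 100 101 103 103 100  98 102 102  98 100  98 101
```

jog_arm(
  xyz=[
    [0,0,0],
    [0,0,0],
    [0,0,0],
    [0,0,0],
    [0,0,0],
    [0,0,0],
    [0,0,-0.01],
    [0,0,-0.03],
  ],
  yaw=[0,0,0,0,0,0,0,0],
  jaw=[0.3,-0.4,-1,-1,-1,-1,-1,-1],
)

```text
time: 61.8
eef_pos: [0.5776, -0.1605, 0.0544]
tcp_rot: [0.995, 0.091, 0.004, 0.032]
force: [0.3, -0.6, -0.1]
grip_width: 0.0918
```

jog_arm(
  xyz=[
    [0,0,-0.03],
    [0,0,-0.03],
    [0,0,-0.02],
    [0,0.04,0],
    [0,0.04,0],
    [0,0.03,0],
    [0,0,0],
    [0,0,0],
  ],
  yaw=[0,0,0,0,0,0,0,0],
  jaw=[-1,-1,-1,-1,-1,-1,-1,-1],
)

```text
time: 62.6
eef_pos: [0.6009, -0.2641, 0.1565]
tcp_rot: [0.995, 0.093, 0.01, 0.034]
force: [-0.4, -0.3, 0.1]
grip_width: 0.092
```

```bash
python3 plan.py .575 -.17 .02 .2;python3 - <<'E'
from h import *
b=snap("scene","pics/s.png");a=snap("top","pics/s_top.png")
P=[.58,-.165,.05]
for n,im in(("scene",b),("top",a)):
    c=proj(n,P);x,y=int(c[0]),int(c[1]);print(n,c,"x0",x-16)
    g=cv2.cvtColor(im,cv2.COLOR_BGR2GRAY)
    for v in range(y-13,y+20 if n=="scene" else y+14):print(v,' '.join('%3d'%k for k in g[v,x-16:x+17]))
E
```

```text
t 62.6 p [ 0.6009 -0.2641  0.1565] phi 0.187 tilt 4.07 w 0.092 F [-0.4 -0.3  0.1] q7 0.24
xyz [[-0.002, -0.024, 0.034], [-0.002, -0.024, 0.034], [-0.002, -0.024, 0.034], [-0.002, -0.024, 0.034]] yaw [-0.003, -0.003, -0.003, -0.003] 4
scene [362.8 203.3] x0 346
190 152 153 152 151 152 156 156 155 156 144 119  98  98  94  93  96  94  98  94  97  95  94  94  92  96  99  93 101 102 105 131 149 148
191 157 153 152 153 153 155 153 156 151 140 109  99  96  94  97  97  96  96  99  96  92  94  92  94  96  97 109 130 125 100 108 120 120
192 153 153 150 150 155 156 153 154 152 149 137 125 103  96  96  97  94  93  96  97  95  94  97  92  93  95 113 142 135  99  94  98  96
193 150 148 151 153 153 154 152 155 154 155 153 145 127  99 100  95  96  94  94  91  94  92  92  92  92  94  98 117 110  98  94  95  94
194 149 150 148 149 153 154 153 155 152 153 154 152 145 134 124 101  97  93  93  93  92  93  92  91  93  91  92  95  97  96  94  90  95
195 149 149 149 151 150 149 151 151 153 153 153 150 148 147 143 132 126 101  95  90  95  90  91  93  94  93  94  94  94  96  97  95  93
196 154 149 151 147 147
[... 6645 characters left out ...]
 151 150 152 149 150
216 148 149 149 149 150 149 150 150 143 133 123 116 113 114 122 131 134 129 124 128 131 136 145 151 151 149 149 147 151 152 152 150 151
217 149 151 150 150 149 151 151 152 152 148 141 130 116 107 110 116 119 121 127 134 144 147 151 151 150 150 148 148 151 148 151 149 149
218 150 150 151 152 152 153 154 152 154 154 152 145 136 125 122 122 125 134 141 148 151 153 152 150 149 148 149 148 147 149 148 148 146
219 150 152 153 155 155 154 155 155 155 156 156 152 151 146 146 146 144 147 150 152 152 153 153 154 152 147 150 147 148 147 148 148 148
220 152 152 155 152 155 156 157 158 155 155 155 156 153 156 154 154 152 151 152 152 154 151 152 150 150 150 148 148 146 144 145 146 145
```

```bash
python3 plan.py .625 -.225 .02 .2;python3 - <<'E'
from h import *
print(back("top",363.5,209.3,.05),back("scene",361.5,204,.05)); print("jar",back("top",407,163,.05))
E
```

```text
t 62.7 p [ 0.6007 -0.2638  0.1562] phi 0.188 tilt 4.09 w 0.0919 F [0.5 0.4 0.4] q7 0.24
xyz [[0.008, -0.008, 0.034], [0.008, -0.008, 0.034], [0.008, -0.008, 0.034], [0.008, -0.008, 0.034]] yaw [-0.003, -0.003, -0.003, -0.003] 4
[ 0.5749 -0.1589  0.05  ] [ 0.5793 -0.1593  0.05  ]
jar [ 0.7288 -0.297   0.05  ]
```

jog_arm(
  xyz=[
    [0.012,-0.015,0],
    [0.012,-0.015,0.02],
    [0.006,-0.006,0.035],
    [0,0,0.035],
    [0,0,0.035],
    [0,0,0.012],
    [0,0,0],
    [0,0,0],
  ],
  yaw=[-0.01,0,0,0,0,0,0,0],
  jaw=[-1,-1,-1,-1,-1,-1,-1,-1],
)

```text
time: 63.5
eef_pos: [0.6352, -0.2084, 0.0169]
tcp_rot: [0.993, 0.11, 0.014, 0.031]
force: [0.3, 0.0, -0.6]
grip_width: 0.092
```

```bash
python3 plan.py .625 -.225 .002 .2
```

```text
t 63.5 p [ 0.6352 -0.2084  0.0169] phi 0.221 tilt 3.88 w 0.092 F [ 0.3  0.  -0.6] q7 0.09
xyz [[-0.014, 0.014, 0.015]] yaw [0.021] 1
```

jog_arm(
  xyz=[
    [0,0.004,0.006],
    [0,0.003,0.006],
    [0,0.003,0.003],
    [0,0.003,0.003],
    [0,0.003,0.003],
    [0,0.003,0.003],
    [0,0.003,0.003],
    [0,0.003,0.003],
  ],
  yaw=[0.01,0.01,0,0,0,0,0,0],
  jaw=[-1,-1,-1,-1,-1,-1,-1,-1],
)

```text
time: 64.3
eef_pos: [0.6432, -0.2266, 0.0016]
tcp_rot: [0.995, 0.097, 0.014, 0.027]
force: [-8.1, 7.0, 20.0]
grip_width: 0.0917
```

```bash
python3 plan.py .625 -.225 .002 .2
```

```text
t 64.3 p [ 0.6432 -0.2266  0.0016] phi 0.194 tilt 3.45 w 0.0917 F [-8.1  7.  20. ] q7 0.1
xyz [[-0.018, -0.005, -0.0]] yaw [-0.006] 1
```

jog_arm(
  xyz=[
    [0.003,0.005,0.003],
    [0.003,0.005,0.003],
    [0.003,0.005,0.003],
    [0.003,0.005,0.003],
    [0.003,0.005,0.003],
    [0.003,0.005,0.003],
    [0.003,0.005,0.003],
    [0.003,0.005,0.003],
  ],
  yaw=[0,0,0,0,0,0,0,0],
  jaw=[-1,-1,-1,-1,-1,-1,-1,-1],
)

```text
time: 65.1
eef_pos: [0.6552, -0.2331, 0.0017]
tcp_rot: [0.995, 0.102, -0.012, 0.011]
force: [-14.5, 7.9, 24.5]
grip_width: 0.092
```

```bash
python3 plan.py .625 -.225 .002 .2
```

```text
t 65.1 p [ 0.6552 -0.2331  0.0017] phi 0.204 tilt 1.85 w 0.092 F [-14.5   7.9  24.5] q7 0.16
xyz [[-0.028, -0.014, -0.0]] yaw [0.004] 1
```

jog_arm(
  xyz=[
    [-0.002,0.005,0.003],
    [-0.002,0.005,0.003],
    [-0.002,0.005,0.003],
    [-0.002,0.005,0.003],
    [-0.001,0.004,0.003],
    [0,0,-0.005],
    [0,0,-0.02],
    [0,0,-0.03],
  ],
  yaw=[0,0,0,0,0,0,0,0],
  jaw=[-1,-1,-1,-1,-1,-1,-1,-1],
)

```text
time: 65.9
eef_pos: [0.6548, -0.2351, 0.0542]
tcp_rot: [0.994, 0.111, -0.012, -0.002]
force: [0.5, 0.1, -0.0]
grip_width: 0.0918
```

```bash
python3 plan.py .578 -.159 .1 .2
```

```text
t 65.9 p [ 0.6548 -0.2351  0.0542] phi 0.222 tilt 1.35 w 0.0918 F [ 0.5  0.1 -0. ] q7 0.22
xyz [[-0.019, -0.03, -0.015], [-0.02, -0.03, -0.015], [-0.02, -0.03, -0.015]] yaw [0.007, 0.007, 0.007] 3
```

jog_arm(
  xyz=[
    [0,0,-0.03],
    [-0.01,-0.015,-0.01],
    [-0.018,-0.027,0],
    [-0.018,-0.027,0],
    [-0.009,-0.014,0],
    [-0.003,-0.004,0],
    [0,0,0],
    [0,0,0],
  ],
  yaw=[0.011,0.011,0,0,0,0,0,0],
  jaw=[-1,-1,-1,-1,-1,-1,-1,-1],
)

```text
time: 66.7
eef_pos: [0.5838, -0.166, 0.1028]
tcp_rot: [0.995, 0.096, -0.006, 0.001]
force: [-0.5, 0.4, -0.0]
grip_width: 0.092
```

jog_arm(
  xyz=[
    [0,0,0],
    [0,0,0],
    [0,0,0.01],
    [0,0,0.01],
    [0,0,0],
    [0,0,0],
    [0,0,0],
    [0,0,0],
  ],
  yaw=[0,0,0,0,0,0,0,0],
  jaw=[-1,-1,-1,-1,-1,-1,-1,-1],
)

```text
time: 67.5
eef_pos: [0.5847, -0.1686, 0.079]
tcp_rot: [0.996, 0.094, -0.006, 0.001]
force: [-0.3, -0.5, 0.9]
grip_width: 0.0919
```

```bash
python3 plan.py .578 -.159 .02 .2
```

```text
t 67.5 p [ 0.5847 -0.1686  0.079 ] phi 0.188 tilt 0.73 w 0.0919 F [-0.3 -0.5  0.9] q7 0.1
xyz [[-0.002, -0.005, 0.03], [-0.002, -0.005, 0.03]] yaw [-0.006, -0.006] 2
```

jog_arm(
  xyz=[
    [-0.003,-0.005,0],
    [-0.002,-0.004,0.005],
    [0,-0.001,0.012],
    [0,0,0.015],
    [0,0,0.015],
    [0,0,0.008],
    [0,0,0.002],
    [0,0,0],
  ],
  yaw=[-0.01,0,0,0,0,0,0,0],
  jaw=[-1,-1,-1,-1,-1,-1,-1,-1],
)

```text
time: 68.3
eef_pos: [0.5756, -0.1587, 0.0161]
tcp_rot: [0.995, 0.1, -0.007, 0.001]
force: [-0.2, -0.6, -0.2]
grip_width: 0.092
```

jog_arm(
  xyz=[
    [0,0,0],
    [0,0,0],
    [0,0,0],
    [0,0,0],
    [0,0,0],
    [0,0,0],
    [0,0,0],
    [0,0,-0.01],
  ],
  yaw=[0,0,0,0,0,0,0,0],
  jaw=[0,1,1,1,1,1,1,1],
)

```text
time: 69.1
eef_pos: [0.576, -0.1588, 0.0268]
tcp_rot: [0.995, 0.099, -0.007, 0.001]
force: [-0.7, -0.4, -2.6]
grip_width: 0.0531
```

jog_arm(
  xyz=[
    [0,0,-0.02],
    [0,0,-0.035],
    [0,0,-0.035],
    [0,0,-0.035],
    [0,0,-0.025],
    [0,0,0],
    [0,0,0],
    [0,0,0],
  ],
  yaw=[0,0,0,0,0,0,0,0],
  jaw=[1,1,1,1,1,1,1,1],
)

```text
time: 69.9
eef_pos: [0.576, -0.1579, 0.1843]
tcp_rot: [0.995, 0.1, -0.008, 0.001]
force: [0.1, 0.2, -1.9]
grip_width: 0.0534
```

jog_arm(
  xyz=[
    [-0.015,0.01,0],
    [-0.025,0.016,0],
    [-0.03,0.019,0],
    [-0.025,0.016,0],
    [-0.013,0.008,0],
    [-0.005,0.003,0],
    [0,0,0],
    [0,0,0],
  ],
  yaw=[0,0,0,0,0,0,0,0],
  jaw=[1,1,1,1,1,1,1,1],
)

```text
time: 70.7
eef_pos: [0.4704, -0.2495, 0.1738]
tcp_rot: [0.995, 0.102, -0.017, -0.007]
force: [0.4, -0.2, -2.2]
grip_width: 0.0528
```

```bash
python3 plan.py .479 -.2555 .145 .2;python3 - <<'E'
from h import *
b=snap("scene","pics/t.png");g=cv2.cvtColor(b,cv2.COLOR_BGR2GRAY)
p=np.array(manip.get_obs()["eef_pos"]);c=proj("scene",p+[0,0,.0287]);x,y=int(c[0]),int(c[1]);print("held rim",c,"x0",x-14)
for v in range(y-8,y+18):print(v,' '.join('%3d'%k for k in g[v,x-14:x+14]))
P=[.479,-.2555,.11];c=proj("scene",P);x,y=int(c[0]),int(c[1]);print("stack",c,"x0",x-14)
for v in range(y-8,y+9,2):print(v,' '.join('%3d'%k for k in g[v,x-14:x+14]))
E
```

```text
t 70.7 p [ 0.4704 -0.2495  0.1738] phi 0.204 tilt 2.05 w 0.0528 F [ 0.4 -0.2 -2.2] q7 0.4
xyz [[0.007, 0.008, 0.029]] yaw [0.004] 1
held rim [414.4 172.5] x0 400
164  94  69  63  62  50  49  50  62 113 163 167 164 164 164 165 163 166 168 165 164 164 165 157 122  73  69  63  58
165  84  68  64  58  45  43  49  68 115 153 150 147 145 143 144 148 151 160 161 163 165 162 149 107  71  66  66  62
166  83  68  63  51  49  48  51  76 104 117 108 106 103 102 107 108 114 123 138 153 159 152 119  76  71  68  68  68
167  83  67  66  53  50  53  64  79  85  84  82  81  80  84  78  80  82  85  99 115 123 115  83  70  68  68  68  68
168  82  69  62  45  48  63  75  78  79  78  80  78  74  77  76  72  73  75  82  82  83  76  59  66  65  66  67  71
169  80  65  64  50  53  72  81  76  78  78  79  74  78  77  75  78  76  76  74  69  71  66  60  65  70  67  69  69
170  83  68  59  50  59  73  82  78  76  79  79  79  80  79  79  79  76  76  76  75  69  58  58  63  69  68  69  71
171  78  65  57  49  61  74  85  79  81  85  89  89  94  91  83  80  76  73  73  75  67  58  58  66  69  71  71  71
172  75  6
[... 2448 characters left out ...]
 149
193 145 145 148 151 149 142 115  90  84  83  80  77  76  79  80  73  79  76  80  82  94 121 140 151 153 148 152 149
195 149 149 150 148 139 113  89  84  81  83  87  92  91  90  84  78  77  76  74  72  74  77  98 130 150 153 152 151
197 146 147 151 146 137  90  84  91  97  93  93  96  96  90  90  93  93  89  86  79  74  72  84 118 149 149 151 151
199 150 152 153 143 123  84  75  81  84  87  88  86  86  82  82  84  81  82  84  88  84  84  92 121 150 150 152 151
201 149 149 151 140 104  82  79  77  77  77  78  84  84  82  82  84  85  84  85  85  83  86 104 137 153 154 152 154
203 151 152 151 137  88  79  80  78  80  79  78  79  81  78  81  80  81  82  82  81  81  89 115 150 154 155 155 151
```

jog_arm(
  xyz=[
    [0.003,0.003,0],
    [0,0,0],
    [0,0,0],
    [0,0,0.008],
    [0,0,0.012],
    [0,0,0.01],
    [0,0,0],
    [0,0,0],
  ],
  yaw=[0,0,0,0,0,0,0,0],
  jaw=[1,1,1,1,1,1,1,1],
)

```text
time: 71.55
eef_pos: [0.4751, -0.2482, 0.14]
tcp_rot: [0.994, 0.105, -0.017, -0.008]
force: [-0.0, -0.1, -1.7]
grip_width: 0.0531
```

```bash
python3 plan.py .479 -.2545 .1 .2
```

```text
t 71.55 p [ 0.4751 -0.2482  0.14  ] phi 0.211 tilt 2.1 w 0.0531 F [-0.  -0.1 -1.7] q7 0.37
xyz [[0.002, 0.007, 0.04]] yaw [0.011] 1
```

jog_arm(
  xyz=[
    [0.001,0.004,0],
    [0.001,0.003,0.002],
    [0,0,0.008],
    [0,0,0.01],
    [0,0,0.01],
    [0,0,0.006],
    [0,0,0.003],
    [0,0,0.002],
  ],
  yaw=[0.008,0,0,0,0,0,0,0],
  jaw=[1,1,1,1,1,1,1,1],
)

```text
time: 72.35
eef_pos: [0.4796, -0.2602, 0.1081]
tcp_rot: [0.995, 0.1, -0.017, -0.001]
force: [-4.1, 1.3, 17.9]
grip_width: 0.053
```

jog_arm(
  xyz=[
    [0,0,0.002],
    [0,0,0],
    [0,0,0],
    [0,0,0],
    [0,0,0],
    [0,0,0],
    [0,0,-0.02],
    [0,0,-0.03],
  ],
  yaw=[0,0,0,0,0,0,0,0],
  jaw=[1,1,0.4,-1,-1,-1,-1,-1],
)

```text
time: 73.15
eef_pos: [0.4788, -0.2593, 0.1547]
tcp_rot: [0.995, 0.1, -0.021, -0.002]
force: [0.7, 0.1, 1.1]
grip_width: 0.0906
```

jog_arm(
  xyz=[
    [0,0,-0.035],
    [0,0,-0.035],
    [0,0,-0.02],
    [0,0,0],
    [0,0,0],
    [0,0,0],
    [0,0,0],
    [0,0,0],
  ],
  yaw=[0,0,0,0,0,0,0,0],
  jaw=[-1,-1,-1,-1,-1,-1,-1,-1],
)

```text
time: 73.95
eef_pos: [0.4821, -0.259, 0.2452]
tcp_rot: [0.995, 0.1, -0.022, -0.003]
force: [-0.6, 0.0, -0.5]
grip_width: 0.092
```

```bash
python3 plan.py .4997 .224 .23 .2;python3 - <<'E'
from h import *
b=snap("scene","pics/u.png");g=cv2.cvtColor(b,cv2.COLOR_BGR2GRAY)
c=proj("scene",[.479,-.2545,.13]);x,y=int(c[0]),int(c[1]);print("rim5 expected",c,"foot",proj("scene",[.479,-.2545,0]),"x0",x-14)
for v in range(y-8,y+34,2):print(v,' '.join('%3d'%k for k in g[v,x-14:x+14]))
E
```

```text
t 73.95 p [ 0.4821 -0.259   0.2452] phi 0.202 tilt 2.56 w 0.092 F [-0.6  0.  -0.5] q7 0.44
xyz [[0.01, -0.043, 0.001], [0.01, -0.043, 0.001], [0.01, -0.043, 0.001], [0.01, -0.043, 0.001], [0.01, -0.043, 0.001], [0.01, -0.043, 0.001], [0.01, -0.043, 0.001], [0.01, -0.043, 0.001]] yaw [0.0, 0.0, 0.0, 0.0, 0.0, 0.0, 0.0, 0.0] 8
xyz [[0.01, -0.043, 0.001], [0.01, -0.043, 0.001], [0.01, -0.043, 0.001]] yaw [0.0, 0.0, 0.0] 3
rim5 expected [409.5 190.5] foot [403.1 222.5] x0 395
182  96  88  86  92  91  96  95  98 109 129 133 136 143 146 147 147 145 147 146 145 145 149 151 150 154 154 152 150
184 146 139 125 128 133 145 145 143 141 143 140 140 142 141 140 142 144 148 149 152 149 148 149 151 152 151 150 149
186 146 143 142 144 146 145 140 122 105  98  95  85  84  85  87  92  99 111 122 137 148 151 151 149 148 148 148 151
188 152 150 150 149 143 123  96  84  81  79  80  79  80  80  77  77  76  76  76  79  93 117 133 145 145 148 147 148
190 149 152 150 148 136 105 102  86  79  84  92  94  94  90  83  81  79  75  77  74  74  81  97 128 147 147 149 148
192 148 144 144 139 119  91 104 107  96  93
[... 1112 characters left out ...]
 153
212  95  92  80  79  79  81  81  86  90  99  99  83  82  88  80  83  84  89  81  86  93  95  96  97  95 115 145 150
214  95  85  79  77  83  86  78  82  80  80  79  83  81  81  80  79  81  81  83  87  91  94  99  94  99 115 143 151
216  95  90  78  75  83  85  89 104 103  93  81  81  83  86  82  87  88  87  87  93  97  98  93  90  91  95 106 130
218  92  92  89  79  79  83  83  87  78  79  83  82  83  84  81  82  81  83  84  97  99  96  94  95  95  96  95  96
220  95  95  91  84  79  75  82  86  81  84  82  83  82  81  81  85  81  87  92  92  93  94  94  96  93  93  92  92
222 105  93  91  89  80  78  79  79  79  79  81  80  79  81  81  85  92  93  94  95  93  89  92  95  95  95  92  91
```

jog_arm(
  xyz=[
    [0.008,-0.035,0],
    [0.01,-0.045,0],
    [0.01,-0.045,0],
    [0.01,-0.045,0],
    [0.01,-0.045,0],
    [0.01,-0.045,0],
    [0.01,-0.045,0],
    [0.01,-0.045,0],
  ],
  yaw=[0,0,0,0,0,0,0,0],
  jaw=[-1,-1,-1,-1,-1,-1,-1,-1],
)

```text
time: 74.8
eef_pos: [0.4892, 0.1032, 0.241]
tcp_rot: [0.995, 0.092, -0.025, -0.003]
force: [0.8, -0.1, -0.2]
grip_width: 0.0916
```

jog_arm(
  xyz=[
    [0.009,-0.04,0],
    [0.007,-0.03,0],
    [0.003,-0.012,0],
    [0,0,0],
    [0,0,0],
    [0,0,0],
    [0,0,0],
    [0,0,0],
  ],
  yaw=[0,0,0,0,0,0,0,0],
  jaw=[-1,-1,-1,-1,-1,-1,-1,-1],
)

```text
time: 75.6
eef_pos: [0.4914, 0.1908, 0.2391]
tcp_rot: [0.995, 0.093, -0.026, -0.003]
force: [0.2, -0.1, -0.4]
grip_width: 0.092
```

```bash
python3 loc.py; python3 plan.py .4997 .224 .153 .2
python3 - <<'E'
from h import *
# knob dark pixels in first images
a=cv2.imread("pics/a.png");b=cv2.imread("pics/b.png")
for n,im in(("top",a),("scene",b)):
    c=proj(n,[.4997,.224,.17]);x,y=int(c[0]),int(c[1]);g=cv2.cvtColor(im,cv2.COLOR_BGR2GRAY)
    ys,xs=np.where(g[y-14:y+14,x-16:x+16]<60);u,v=xs.mean()+x-16,ys.mean()+y-14
    print(n,c,u,v,len(xs),back(n,u,v,.17),xs.min()+x-16,xs.max()+x-16,ys.min()+y-14,ys.max()+y-14)
E
```

```text
x' -0.0148 y' 0.116
t 75.6 p [0.4914 0.1908 0.2391] phi 0.187 tilt 3.03 w 0.092 F [ 0.2 -0.1 -0.4] q7 -0.47
xyz [[0.005, -0.01, 0.029], [0.005, -0.01, 0.029], [0.005, -0.01, 0.029]] yaw [-0.004, -0.004, -0.004] 3
top [233.7 224.7] 236.17948717948718 224.43589743589743 39 [0.5005 0.2169 0.17  ] 232 240 221 227
scene [259.4 239. ] 258.60919540229884 241.5977011494253 87 [0.493  0.2293 0.17  ] 251 265 227 247
```

jog_arm(
  xyz=[
    [0.004,-0.01,0],
    [0.005,-0.011,0.005],
    [0.004,-0.008,0.02],
    [0,0,0.02],
    [0,0,0.02],
    [0,0,0.012],
    [0,0,0],
    [0,0,0],
  ],
  yaw=[-0.013,0,0,0,0,0,0,0],
  jaw=[-1,-1,-1,-1,-1,-1,-1,-1],
)

```text
time: 76.4
eef_pos: [0.4965, 0.2278, 0.1587]
tcp_rot: [0.995, 0.1, -0.025, -0.004]
force: [0.4, 0.8, 0.6]
grip_width: 0.092
```

```bash
python3 loc.py; python3 plan.py .499 .2235 .153 .2
```

```text
x' -0.0024 y' 0.1514
t 76.4 p [0.4965 0.2278 0.1587] phi 0.201 tilt 2.9 w 0.092 F [0.4 0.8 0.6] q7 -0.59
xyz [[0.002, 0.005, 0.006]] yaw [0.001] 1
```

jog_arm(
  xyz=[
    [0.002,0.003,0.003],
    [0,0.001,0.002],
    [0,0,0],
    [0,0,0],
    [0,0,0],
    [0,0,0],
    [0,0,0],
    [0,0,0],
  ],
  yaw=[0,0,0,0,0,0,0,0],
  jaw=[-1,-1,0.5,1,1,1,1,1],
)

```text
time: 77.2
eef_pos: [0.5014, 0.2246, 0.1562]
tcp_rot: [0.995, 0.1, -0.022, -0.005]
force: [0.8, -0.3, -0.5]
grip_width: 0.0457
```

jog_arm(
  xyz=[
    [0,0,0],
    [0,0,0],
    [0,0,0],
    [0,0,0],
    [0,0,0],
    [0,0,0],
    [0,0,0],
    [0,0,0],
  ],
  yaw=[0,-0.1,-0.14,-0.14,-0.14,-0.14,-0.14,-0.14],
  jaw=[1,1,1,1,1,1,1,1],
)

```text
time: 78.0
eef_pos: [0.5015, 0.2244, 0.1566]
tcp_rot: [0.832, 0.554, -0.017, -0.014]
force: [-0.1, -0.4, -1.0]
grip_width: 0.0128
```

jog_arm(
  xyz=[
    [0,0,0],
    [0,0,0],
    [0,0,0],
    [0,0,0],
    [0,0,0],
    [0,0,0],
    [0,0,0],
    [0,0,0],
  ],
  yaw=[-0.14,-0.14,-0.1,-0.05,0,0,0,0],
  jaw=[1,1,1,1,1,1,1,1],
)

```text
time: 78.8
eef_pos: [0.5015, 0.2243, 0.1566]
tcp_rot: [0.689, 0.724, -0.014, -0.017]
force: [-0.3, 0.1, 0.2]
grip_width: 0.0126
```

```bash
python3 loc.py; python3 plan.py
```

```text
x' 0.0018 y' 0.1469
t 78.8 p [0.5015 0.2243 0.1566] phi 1.621 tilt 2.53 w 0.0126 F [-0.3  0.1  0.2] q7 0.64
```

jog_arm(
  xyz=[
    [0,0,0],
    [0,0,0],
    [0,0,0],
    [0,0,-0.01],
    [0,0,-0.025],
    [0,0,-0.025],
    [0,0,-0.015],
    [0,0,0],
  ],
  yaw=[0,0,0,0,0,0,0,0],
  jaw=[0,-0.3,-0.3,-0.3,-0.3,-0.3,0,0.43],
)

```text
time: 79.6
eef_pos: [0.5048, 0.2242, 0.2357]
tcp_rot: [0.689, 0.725, -0.014, -0.017]
force: [-0.4, 0.2, -0.3]
grip_width: 0.0457
```

jog_arm(
  xyz=[
    [0,0,0],
    [0,0,0],
    [0,0,0],
    [0,0,0],
    [0,0,0],
    [0,0,0],
    [0,0,0],
    [0,0,0],
  ],
  yaw=[0.14,0.14,0.14,0.14,0.14,0.14,0.14,0.14],
  jaw=[0.43,0.43,0.43,0.43,0.43,0.43,0.43,0.43],
)

```text
time: 80.4
eef_pos: [0.5023, 0.2213, 0.23]
tcp_rot: [0.974, 0.226, -0.025, -0.006]
force: [-0.1, 0.1, 0.4]
grip_width: 0.0262
```

jog_arm(
  xyz=[
    [0,0,0],
    [0,0,0],
    [-0.014,0.018,0],
    [-0.02,0.028,0],
    [-0.022,0.03,0],
    [-0.022,0.03,0],
    [-0.016,0.022,0],
    [-0.006,0.008,0],
  ],
  yaw=[0.14,0.1,0,0,0,0,0,0],
  jaw=[0.43,0.43,0.43,0.43,0.43,0.43,0.43,0.43],
)

```text
time: 81.2
eef_pos: [0.4253, 0.0627, 0.2269]
tcp_rot: [0.994, 0.103, -0.031, -0.002]
force: [0.5, -0.4, 0.3]
grip_width: 0.0266
```

jog_arm(
  xyz=[
    [0,0,0],
    [0,0,0],
    [0,0,0],
    [0,0,0.01],
    [0,0,0.025],
    [0,0,0.025],
    [0,0,0.015],
    [0,0,0],
  ],
  yaw=[0,0,0,0,0,0,0,0],
  jaw=[0.43,0.43,0.43,0.43,0.43,0.43,0.43,0.43],
)

```text
time: 82.0
eef_pos: [0.4202, 0.0657, 0.1462]
tcp_rot: [0.994, 0.105, -0.031, -0.004]
force: [0.0, -0.3, 0.2]
grip_width: 0.026
```

```bash
python3 loc.py; python3 plan.py .426 .059 .12 .2 .426 .059 .069 .2
```

```text
x' -0.1095 y' 0.0076
t 82.0 p [0.4202 0.0657 0.1462] phi 0.211 tilt 3.59 w 0.026 F [ 0.  -0.3  0.2] q7 -0.27
xyz [[0.004, 0.008, 0.026], [0.0, 0.0, 0.025], [0.0, 0.0, 0.025]] yaw [0.011, -0.0, -0.0] 3
```

jog_arm(
  xyz=[
    [0.004,0.004,0],
    [0.002,0.003,0.01],
    [0.001,0,0.02],
    [0.001,0,0.02],
    [0.001,0,0.015],
    [0,0,0.008],
    [0,0,0],
    [0,0,0],
  ],
  yaw=[0.011,0,0,0,0,0,0,0],
  jaw=[0.43,0.43,0.43,0.43,0.43,0.43,0.43,0.43],
)

```text
time: 82.8
eef_pos: [0.4318, 0.0613, 0.071]
tcp_rot: [0.995, 0.099, -0.027, -0.004]
force: [0.0, -0.4, 1.1]
grip_width: 0.0262
```

jog_arm(
  xyz=[
    [0,0,0],
    [0,0,0],
    [0,0,0],
    [0,0,0],
    [0,0,0],
    [0,0,-0.004],
    [0,0,-0.004],
    [0,0,-0.004],
  ],
  yaw=[0,0,0,0,0,0,0,0],
  jaw=[0.7,1,1,1,1,1,1,1],
)

```text
time: 83.6
eef_pos: [0.4276, 0.0603, 0.0847]
tcp_rot: [0.995, 0.099, -0.032, -0.002]
force: [0.1, 0.5, -4.2]
grip_width: 0.0086
```

```bash
python3 loc.py; python3 plan.py
```

```text
x' -0.1033 y' 0.0008
t 83.6 p [0.4276 0.0603 0.0847] phi 0.198 tilt 3.64 w 0.0086 F [ 0.1  0.5 -4.2] q7 -0.37
```

jog_arm(
  xyz=[
    [0.002,0,-0.013],
    [0.004,0,-0.013],
    [0.005,0,-0.012],
    [0.007,0,-0.011],
    [0.009,0,-0.01],
    [0.01,0,-0.009],
    [0.011,0,-0.008],
    [0.012,0,-0.006],
  ],
  yaw=[0,0,0,0,0,0,0,0],
  jaw=[1,1,1,1,1,1,1,1],
)

```text
time: 84.4
eef_pos: [0.4848, 0.0717, 0.1707]
tcp_rot: [0.994, 0.099, -0.041, -0.0]
force: [-5.3, -0.5, 3.4]
grip_width: 0.0094
```

```bash
python3 loc.py; python3 plan.py
```

```text
x' -0.0449 y' 0.0006
t 84.4 p [0.4848 0.0717 0.1707] phi 0.199 tilt 4.69 w 0.0094 F [-5.3 -0.5  3.4] q7 -0.29
```

jog_arm(
  xyz=[
    [0.013,0,-0.005],
    [0.013,0,-0.004],
    [0.0135,0,-0.002],
    [0.0135,0,-0.001],
    [0.0135,0,0.001],
    [0.013,0,0.003],
    [0.013,0,0.005],
    [0.012,0,0.006],
  ],
  yaw=[0,0,0,0,0,0,0,0],
  jaw=[1,1,1,1,1,1,1,1],
)

```text
time: 85.2
eef_pos: [0.5867, 0.0919, 0.1683]
tcp_rot: [0.994, 0.099, -0.045, 0.002]
force: [-2.4, -0.1, 1.5]
grip_width: 0.0091
```

jog_arm(
  xyz=[
    [0.011,0,0.008],
    [0.01,0,0.009],
    [0.009,0,0.01],
    [0.007,0,0.011],
    [0.006,0,0.012],
    [0.004,0,0.012],
    [0.002,0,0.012],
    [0,0,0.005],
  ],
  yaw=[0,0,0,0,0,0,0,0],
  jaw=[1,1,1,1,1,1,1,1],
)

```text
time: 86.0
eef_pos: [0.6331, 0.1009, 0.0774]
tcp_rot: [0.994, 0.098, -0.044, 0.002]
force: [-6.4, -3.9, 33.9]
grip_width: 0.009
```

```bash
python3 loc.py; python3 plan.py .6315 .101 .07 .2
```

```text
x' 0.1062 y' -0.0002
t 86.0 p [0.6331 0.1009 0.0774] phi 0.198 tilt 5.09 w 0.009 F [-6.4 -3.9 33.9] q7 -0.36
xyz [[-0.002, -0.0, 0.007]] yaw [-0.002] 1
```

jog_arm(
  xyz=[
    [0,0,0],
    [0,0,0],
    [0,0,0],
    [0,0,0],
    [0,0,-0.02],
    [0,0,-0.04],
    [0,0,-0.045],
    [0,0,-0.045],
  ],
  yaw=[0,0,0,0,0,0,0,0],
  jaw=[0.9,0.43,0.43,0.43,0.43,0.43,0.43,0.43],
)

```text
time: 86.8
eef_pos: [0.6421, 0.1018, 0.2225]
tcp_rot: [0.994, 0.099, -0.051, 0.002]
force: [0.7, 0.1, 0.4]
grip_width: 0.0261
```

jog_arm(
  xyz=[
    [0,0,-0.015],
    [-0.015,-0.018,0],
    [-0.022,-0.027,0],
    [-0.022,-0.027,0],
    [-0.022,-0.027,0],
    [-0.018,-0.023,0],
    [-0.01,-0.012,0],
    [-0.003,-0.005,0],
  ],
  yaw=[0,0,0,0,0,0,0,0],
  jaw=[0.43,0.43,0.43,0.43,0,0,0,0],
)

```text
time: 87.6
eef_pos: [0.5064, 0.2193, 0.2533]
tcp_rot: [0.994, 0.097, -0.045, 0.002]
force: [0.1, 0.0, 0.2]
grip_width: 0.0461
```

jog_arm(
  xyz=[
    [0,0,0],
    [0,0,0],
    [0,0,0],
    [0,0,0],
    [0,0,0],
    [0,0,0],
    [0,0,0],
    [0,0,0],
  ],
  yaw=[-0.14,-0.14,-0.14,-0.14,-0.14,-0.14,-0.14,-0.14],
  jaw=[0,0,0,0,0,0,0,0],
)

```text
time: 88.4
eef_pos: [0.514, 0.2121, 0.2499]
tcp_rot: [0.781, 0.623, -0.039, -0.022]
force: [0.3, 0.4, -0.0]
grip_width: 0.0461
```

jog_arm(
  xyz=[
    [0,0,0],
    [0,0,0],
    [0,0,0],
    [0,0,0],
    [0,0,0],
    [0,0,0],
    [0,0,0],
    [0,0,0],
  ],
  yaw=[-0.14,-0.12,0,0,0,0,0,0],
  jaw=[0,0,0,0,0,0,0,0],
)

```text
time: 89.2
eef_pos: [0.519, 0.2066, 0.2468]
tcp_rot: [0.696, 0.716, -0.036, -0.028]
force: [-0.1, -0.3, 0.7]
grip_width: 0.0461
```

```bash
python3 loc.py; python3 plan.py .5015 .2243 .156 1.62
python3 - <<'E'
from h import *
a=snap("top","pics/v.png");b=snap("scene","pics/v2.png")
for f in("a","v"):
    g=cv2.cvtColor(cv2.imread(f"pics/{f}.png"),cv2.COLOR_BGR2GRAY)[225:250,434:460];ys,xs=np.where(g<70);print("loupe top",f,xs.mean()+434,ys.mean()+225,len(xs),xs.min()+434,xs.max()+434,ys.min()+225,ys.max()+225)
for f in("b","v2"):
    g=cv2.cvtColor(cv2.imread(f"pics/{f}.png"),cv2.COLOR_BGR2GRAY)[183:210,425:450];ys,xs=np.where(g<80);print("loupe scene",f,xs.mean()+425,ys.mean()+183,len(xs),xs.min()+425,xs.max()+425,ys.min()+183,ys.max()+183)
g=cv2.cvtColor(b,cv2.COLOR_BGR2GRAY)
for v in(186,190,194,200,208,216,222):print(v,' '.join('%3d'%k for k in g[v,393:423]))
# panel handle on far side: expected bar ends
for y in(-.047,.047):
    P=np.r_[np.array([.529,.08])+.105*np.array([.98,.199])+y*np.array([-.199,.98]),.085];q=proj("top",P);x,y_=q.astype(int);print(q,a[y_-2:y_+3,x-2:x+3].mean(2).astype(int).tolist())
E
```

```text
x' 0.0154 y' 0.126
t 89.2 p [0.519  0.2066 0.2468] phi 1.6 tilt 5.23 w 0.0461 F [-0.1 -0.3  0.7] q7 0.76
xyz [[0.006, -0.006, 0.03], [0.006, -0.006, 0.03], [0.006, -0.006, 0.03]] yaw [-0.007, -0.007, -0.007] 3
loupe top a 442.7 238.23333333333332 30 440 447 233 242
loupe top v 442.84 238.12 25 441 447 233 242
loupe scene b 435.61290322580646 199.5483870967742 62 431 441 196 203
loupe scene v2 435.60714285714283 199.83928571428572 56 431 440 196 203
186 167 165 164 163 163 165 165 166 166 159 141 128 121 112 116 123 124 125 132 144 160 169 169 174 171 170 167 163 167 171
190 167 170 171 168 172 167 158 138 118 102 106 122 148 155 158 150 134 112  98  95  91  91  90 100 129 168 167 165 165 167
194 168 164 167 165 169 155 118  92  95 106 121 132 130 118 125 123 117 115 113 127 145 156 147 122 127 151 170 171 170 172
200 169 170 169 168 161 130  91  88  90  88  90  99 109 103  96  92  92  95  98 100 108 118 117 124 149 169 171 172 173 172
208 170 173 172 157 112  93  94  92  90  95  93  89  94  98  96  98  96  95 100  96  97 107 135 166 167 171 169 172 175 178
216 176 175 172 150  95  89  88  95 102 116 118 105 101 102  98  97 101 107 118 123 123 147 179 179 178 174 169 170 169 170
222 169 152 115 106 106 100  87  91  89  89  90  92  93  93  97  93  93 100 106 128 165 167 169 167 168 168 170 170 170 170
[295.7 184.4] [[151, 154, 154, 150, 147], [164, 172, 171, 158, 150], [171, 181, 181, 171, 163], [156, 157, 163, 170, 171], [137, 134, 142, 152, 166]]
[265.5 189.5] [[145, 149, 153, 151, 146], [133, 147, 170, 178, 172], [103, 131, 166, 182, 177], [70, 94, 125, 148, 152], [57, 64, 84, 115, 137]]
```

jog_arm(
  xyz=[
    [0.008,-0.005,0],
    [0.008,-0.004,0],
    [0.002,-0.001,0.01],
    [0,0,0.02],
    [0,0,0.025],
    [0,0,0.02],
    [0,0,0.008],
    [0,0,0],
  ],
  yaw=[-0.015,0,0,0,0,0,0,0],
  jaw=[0,0,0,0,0,0,0,0],
)

```text
time: 90.1
eef_pos: [0.4975, 0.2275, 0.1607]
tcp_rot: [0.689, 0.724, -0.035, -0.028]
force: [0.6, -0.4, 0.6]
grip_width: 0.0461
```

jog_arm(
  xyz=[
    [0,0,0],
    [0,0,0],
    [0,0,0],
    [0,0,0],
    [0,0,0],
    [0,0,0],
    [0,0,0],
    [0,0,0],
  ],
  yaw=[0,0,0,0,0,0,0,0],
  jaw=[1,1,1,1,1,1,1,1],
)

```text
time: 90.9
eef_pos: [0.4987, 0.2242, 0.1624]
tcp_rot: [0.69, 0.722, -0.037, -0.026]
force: [-0.6, -1.4, -1.9]
grip_width: 0.0126
```

jog_arm(
  xyz=[
    [0,0,0],
    [0,0,0],
    [0,0,0],
    [0,0,0],
    [0,0,0],
    [0,0,0],
    [0,0,0],
    [0,0,0],
  ],
  yaw=[0.1,0.14,0.14,0.14,0.14,0.14,0.14,0.14],
  jaw=[1,1,1,1,1,1,1,1],
)

```text
time: 91.7
eef_pos: [0.5, 0.2268, 0.1626]
tcp_rot: [0.968, 0.248, -0.042, -0.005]
force: [0.4, -1.8, -3.9]
grip_width: 0.0127
```

jog_arm(
  xyz=[
    [0,0,0],
    [0,0,0],
    [0,0,0],
    [0,0,0],
    [0,0,0],
    [0,0,0],
    [0,0,0],
    [0,0,0],
  ],
  yaw=[0.14,0.14,0.08,0.04,0,0,0,0],
  jaw=[1,1,1,1,1,1,1,1],
)

```text
time: 92.5
eef_pos: [0.5009, 0.2272, 0.1626]
tcp_rot: [0.998, 0.049, -0.04, 0.006]
force: [-0.5, -2.5, -2.4]
grip_width: 0.0135
```

```bash
python3 loc.py; python3 plan.py
```

```text
x' 0.0017 y' 0.1498
t 92.5 p [0.5009 0.2272 0.1626] phi 0.098 tilt 4.62 w 0.0135 F [-0.5 -2.5 -2.4] q7 -0.66
```

jog_arm(
  xyz=[
    [0,0,0],
    [0,0,0],
    [0,0,0],
    [0,0,0],
    [0,0,-0.015],
    [0,0,-0.03],
    [0,0,-0.03],
    [0,0,-0.015],
  ],
  yaw=[0,0,0,0,0,0,0,0],
  jaw=[0.5,-0.3,-0.3,-0.3,-0.5,-0.6,-0.6,-0.6],
)

```text
time: 93.3
eef_pos: [0.5075, 0.2305, 0.2575]
tcp_rot: [0.998, 0.048, -0.041, 0.003]
force: [0.3, 0.1, 0.3]
grip_width: 0.0732
```

jog_arm(
  xyz=[
    [-0.004,0.035,0],
    [-0.005,0.046,0],
    [-0.005,0.046,0],
    [-0.005,0.046,0],
    [-0.005,0.046,0],
    [-0.005,0.046,0],
    [-0.005,0.046,0],
    [-0.005,0.046,0],
  ],
  yaw=[0,0,0,0,0,0,0,0],
  jaw=[-0.6,-0.6,-0.6,-0.6,-0.6,-0.6,-0.6,-0.6],
)

```text
time: 94.1
eef_pos: [0.5086, -0.1292, 0.2748]
tcp_rot: [0.998, 0.056, -0.031, 0.001]
force: [0.8, 0.2, -0.4]
grip_width: 0.0735
```

jog_arm(
  xyz=[
    [-0.005,0.046,0],
    [-0.005,0.046,0],
    [-0.005,0.046,0],
    [-0.005,0.046,0],
    [-0.005,0.046,0],
    [-0.004,0.03,0],
    [-0.002,0.015,0],
    [0,0,0],
  ],
  yaw=[0,0,0,0,0,0,0,0],
  jaw=[-0.6,-0.6,-0.6,-0.6,-0.6,-0.6,-0.6,-0.6],
)

```text
time: 94.9
eef_pos: [0.5068, -0.4244, 0.2871]
tcp_rot: [0.998, 0.051, -0.025, 0.004]
force: [0.5, 0.7, -0.6]
grip_width: 0.0734
```

jog_arm(
  xyz=[
    [0,0,0],
    [0,0,0],
    [0,0,0],
    [0,0,0.015],
    [0,0,0.03],
    [0,0,0.03],
    [0,0,0.015],
    [0,0,0],
  ],
  yaw=[0,0,0,0,0,0,0,0],
  jaw=[-0.6,-0.6,-0.6,-0.6,-0.6,-0.6,-0.6,-0.6],
)

```text
time: 95.7
eef_pos: [0.5062, -0.4132, 0.194]
tcp_rot: [0.998, 0.058, -0.024, 0.002]
force: [0.6, -0.4, 0.5]
grip_width: 0.0737
```

```bash
python3 plan.py .501 -.426 .006 .1
python3 - <<'E'
from h import *
from scipy.spatial.transform import Rotation as Ro
o=manip.get_obs();print("toolz",Ro.from_quat(o["tcp_rot"]).as_matrix()[:,2].round(3))
b=snap("scene","pics/w.png");g=cv2.cvtColor(b,cv2.COLOR_BGR2GRAY)
k=g[183:210,425:450];ys,xs=np.where(k<80);print("loupe scene",xs.mean()+425,ys.mean()+183,len(xs))
c=proj("scene",[.4997,.224,.172]);x,y=int(c[0]),int(c[1]);k0=cv2.cvtColor(cv2.imread("pics/b.png"),cv2.COLOR_BGR2GRAY)
for nm,q in(("start",k0),("now",g)):
    ys,xs=np.where(q[y-14:y+12,x-14:x+12]<60);cv=np.cov(xs,ys);w,v=np.linalg.eigh(cv);print("knob",nm,len(xs),xs.mean().round(1),ys.mean().round(1),np.degrees(np.arctan2(v[1,1],v[0,1])).round(0),w.round(1))
E
```

```text
t 95.7 p [ 0.5062 -0.4132  0.194 ] phi 0.116 tilt 2.76 w 0.0737 F [ 0.6 -0.4  0.5] q7 0.53
xyz [[-0.001, 0.002, 0.038], [-0.001, 0.002, 0.038], [-0.001, 0.002, 0.038], [-0.001, 0.002, 0.038], [-0.001, 0.002, 0.038]] yaw [0.003, 0.003, 0.003, 0.003, 0.003] 5
toolz [-0.048 -0.008 -0.999]
loupe scene 435.96153846153845 198.41346153846155 104
knob start 87 13.6 17.6 135.0 [ 6.  20.8]
knob now 15 11.2 19.2 148.0 [ 0.8 17.4]
```

jog_arm(
  xyz=[
    [0.002,0.006,0],
    [0.001,0.005,0.015],
    [0,0,0.035],
    [0,0,0.04],
    [0,0,0.04],
    [0,0,0.03],
    [0,0,0.014],
    [0,0,0.004],
  ],
  yaw=[0,0,0,0,0,0,0,0],
  jaw=[-0.6,-0.6,-0.6,-0.6,-0.6,-0.6,-0.6,-0.6],
)

```text
time: 96.55
eef_pos: [0.5091, -0.4322, 0.0147]
tcp_rot: [0.998, 0.058, -0.018, 0.008]
force: [-0.0, -0.4, -0.8]
grip_width: 0.0735
```

jog_arm(
  xyz=[
    [0,0,0.003],
    [0,0,0],
    [0,0,0],
    [0,0,0],
    [0,0,0],
    [0,0,0],
    [0,0,0],
    [0,0,0],
  ],
  yaw=[0,0,0,0,0,0,0,0],
  jaw=[-0.6,0,1,1,1,1,1,1],
)

```text
time: 97.35
eef_pos: [0.5128, -0.4351, 0.018]
tcp_rot: [0.998, 0.057, -0.014, 0.012]
force: [0.4, 0.4, 0.5]
grip_width: 0.0313
```

jog_arm(
  xyz=[
    [0,0,-0.015],
    [0,0,-0.03],
    [0,0,-0.04],
    [0,0,-0.04],
    [0,0,-0.035],
    [0,0,-0.02],
    [0,0,0],
    [0,0,0],
  ],
  yaw=[0,0,0,0,0,0,0,0],
  jaw=[1,1,1,1,1,1,1,1],
)

```text
time: 98.15
eef_pos: [0.5181, -0.4291, 0.2101]
tcp_rot: [0.998, 0.058, -0.013, 0.012]
force: [-0.7, 0.2, -1.3]
grip_width: 0.0312
```

```bash
python3 plan.py .529 .08 .2 .1
```

```text
t 98.15 p [ 0.5181 -0.4291  0.2101] phi 0.116 tilt 2.02 w 0.0312 F [-0.7  0.2 -1.3] q7 0.54
xyz [[0.006, -0.042, 0.001], [0.006, -0.042, 0.001], [0.006, -0.042, 0.001], [0.006, -0.042, 0.001], [0.006, -0.042, 0.001], [0.006, -0.042, 0.001], [0.005, -0.042, 0.001], [0.005, -0.042, 0.001]] yaw [0.001, 0.001, 0.001, 0.001, 0.001, 0.001, 0.001, 0.001] 8
xyz [[0.005, -0.042, 0.001], [0.005, -0.042, 0.001], [0.005, -0.042, 0.001], [0.005, -0.042, 0.001]] yaw [0.001, 0.001, 0.001, 0.001] 4
```

jog_arm(
  xyz=[
    [0.005,-0.035,0],
    [0.006,-0.045,0],
    [0.006,-0.045,0],
    [0.006,-0.045,0],
    [0.006,-0.045,0],
    [0.006,-0.045,0],
    [0.006,-0.045,0],
    [0.006,-0.045,0],
  ],
  yaw=[0,0,0,0,0,0,0,0],
  jaw=[1,1,1,1,1,1,1,1],
)

```text
time: 98.95
eef_pos: [0.5166, -0.0716, 0.1885]
tcp_rot: [0.998, 0.05, -0.022, 0.009]
force: [0.9, 0.1, -0.4]
grip_width: 0.0314
```

jog_arm(
  xyz=[
    [0.006,-0.045,0],
    [0.006,-0.042,0],
    [0.004,-0.03,0],
    [0.002,-0.015,0],
    [0.001,-0.006,0],
    [0,0,0],
    [0,0,0],
    [0,0,0],
  ],
  yaw=[0,0,0,0,0,0,0,0],
  jaw=[1,1,1,1,1,1,1,1],
)

```text
time: 99.75
eef_pos: [0.5133, 0.078, 0.1767]
tcp_rot: [0.998, 0.055, -0.03, 0.008]
force: [0.1, 0.1, -0.6]
grip_width: 0.0313
```

jog_arm(
  xyz=[
    [0,0,0],
    [0,0,0],
    [0,0,0.01],
    [0,0,0.02],
    [0,0,0.02],
    [0,0,0.01],
    [0,0,0],
    [0,0,0],
  ],
  yaw=[0,0,0,0,0,0,0,0],
  jaw=[1,1,1,1,1,1,1,1],
)

```text
time: 100.55
eef_pos: [0.5104, 0.0721, 0.1134]
tcp_rot: [0.998, 0.052, -0.03, 0.008]
force: [-0.3, 0.2, -0.8]
grip_width: 0.0309
```

```bash
python3 loc.py; python3 plan.py .529 .08 .106 .1
python3 - <<'E'
from h import *
from scipy.spatial.transform import Rotation as Ro
o=manip.get_obs();print("toolz",Ro.from_quat(o["tcp_rot"]).as_matrix()[:,2].round(3))
b=snap("scene","pics/x.png");g=cv2.cvtColor(b,cv2.COLOR_BGR2GRAY)
k=g[183:210,425:450];print("dark at old loupe place",(k<80).sum())
c=proj("scene",np.array(o["eef_pos"])+[0,0,-.004]);x,y=int(c[0]),int(c[1]);print(c,"x0",x-12)
for v in range(y-8,y+14):print(v,' '.join('%3d'%q for q in g[v,x-12:x+13]))
E
```

```text
x' -0.0198 y' -0.004
t 100.55 p [0.5104 0.0721 0.1134] phi 0.103 tilt 3.55 w 0.0309 F [-0.3  0.2 -0.8] q7 -0.4
xyz [[0.019, -0.006, 0.007]] yaw [0.003] 1
toolz [-0.059 -0.02  -0.998]
dark at old loupe place 0
[311.1 230.7] x0 299
222 118 107  84  70  61  60  59  61  59  65  73  76  79  78  79  82  81  81  81  82  86  86  82  80  87
223 118 113  89  73  62  62  57  62  62  62  68  77  76  76  82  81  87  80  84  82  86  85  84  88  91
224 121 115  96  75  62  64  61  60  61  56  64  69  78  78  81  82  84  79  83  83  88  91  92 104 109
225 120 118 103  77  63  58  59  70  73  73  70  67  72  78  76  83  82  84  83  86  94 103 110 116 118
226 118 119 112  85  68  68  79  89  93  93  89  75  73  80  80  83  84  82  85  91 102 114 122 118 119
227 121 118 113  92  72  87  96 103 103 105 100  84  71  76  80  82  84  83  84  90 106 120 119 118 123
228 118 121 110  88  81  98 104 103 105 106 100  86  69  80  83  83  83  82  83  88  98 119 120 120 119
229 123 118 112  82  80 101 106 107 107 106 104  88  68  79  80  80  85  80  84  88 101 121 120 119 120
230 119 119 108  76  71  88  99 105 10
[... 717 characters left out ...]
  60  61  62  61  62  58  62  61  61  69  96 115 118 119 121 122 117 109 102
238 130 128 112  90  69  59  59  63  61  59  63  62  58  65  69  91 109 121 119 119 119 116 107 100 103
239 185 169 131 118  97  74  67  66  66  63  63  63  71  80  89 109 122 119 117 117 110 105 102 109 122
240 205 198 184 164 126 106 100  91  80  82  82  87 101 110 111 118 119 118 117 111 103 100 113 124 131
241 206 206 204 197 169 133 125 116 109 108 108 114 118 120 121 118 115 110 107 103 107 122 126 132 130
242 208 209 210 209 206 196 168 143 127 121 119 121 119 121 122 117 109 102 102 110 127 140 135 129 126
243 220 222 226 230 230 229 222 201 151 124 123 123 121 117 112 108 103 107 122 140 166 196 171 127 114
```

jog_arm(
  xyz=[
    [0.006,-0.001,0],
    [0.008,-0.002,0],
    [0.005,-0.001,0],
    [0,0,0],
    [0,0,0.003],
    [0,0,0.003],
    [0,0,0.001],
    [0,0,0],
  ],
  yaw=[0,0,0,0,0,0,0,0],
  jaw=[1,1,1,1,1,1,1,1],
)

```text
time: 101.4
eef_pos: [0.5321, 0.0789, 0.1069]
tcp_rot: [0.998, 0.052, -0.027, 0.008]
force: [0.2, -1.2, 0.3]
grip_width: 0.0313
```

jog_arm(
  xyz=[
    [0,0,0.002],
    [0,0,0.001],
    [0,0,0],
    [0,0,0],
    [0,0,0],
    [0,0,0],
    [0,0,0],
    [0,0,0],
  ],
  yaw=[0,0,0,0,0,0,0,0],
  jaw=[1,1,0.2,0,-0.3,-0.5,-0.6,-0.6],
)

```text
time: 102.2
eef_pos: [0.5321, 0.0789, 0.1055]
tcp_rot: [0.998, 0.052, -0.027, 0.009]
force: [-0.3, -0.3, 0.4]
grip_width: 0.073
```

jog_arm(
  xyz=[
    [0,0,-0.01],
    [0,0,-0.025],
    [0,0,-0.035],
    [0,0,-0.04],
    [0,0,-0.03],
    [0,0,-0.01],
    [0,0,0],
    [0,0,0],
  ],
  yaw=[0,0,0,0,0,0,0,0],
  jaw=[-0.6,-0.6,-0.6,-0.6,-0.6,-0.6,-0.6,-0.6],
)

```text
time: 103.0
eef_pos: [0.5392, 0.0824, 0.2625]
tcp_rot: [0.998, 0.052, -0.028, 0.008]
force: [-1.3, -0.5, -1.6]
grip_width: 0.0738
```

```bash
python3 plan.py
python3 - <<'E'
from h import *
b=snap("scene","pics/y.png");g=cv2.cvtColor(b,cv2.COLOR_BGR2GRAY)
c=proj("scene",[.529,.08,.116]);x,y=int(c[0]),int(c[1]);print("loupe top expected",c,"foot",proj("scene",[.529,.08,.088]),"x0",x-14)
for v in range(y-9,y+18):print(v,' '.join('%3d'%q for q in g[v,x-14:x+14]))
print("stack")
for v in(186,190,194,200,208,216,222):print(v,' '.join('%3d'%k for k in g[v,393:423]))
E
```

```text
t 103.0 p [0.5392 0.0824 0.2625] phi 0.104 tilt 3.35 w 0.0738 F [-1.3 -0.5 -1.6] q7 -0.31
loupe top expected [304.9 226. ] foot [305.2 233.4] x0 290
217 142 143 146 154 152 154 144 135 129 127 122 110 103  97 106 109 112 116 113 117 119 131 138 136 134 126 115 117
218 159 158 157 151 140 140 132 131 122 117 108  98 104 110 112 115 114 116 115 115 118 130 135 135 137 128 117 114
219 158 159 156 143 132 131 128 119 112 102  98 103 111 114 115 117 115 117 114 113 118 126 135 137 135 126 116 115
220 156 144 143 132 125 124 112 103  95 102 105 110 115 118 117 117 116 115 116 117 118 127 137 137 136 130 116 113
221 142 133 131 124 120 105  98  97 103 111 114 116 115 113 115 115 112 115 117 117 118 123 136 137 138 132 119 116
222 131 128 120 111 105 101 102 106 111 115 111 111 103 105 112 111 115 116 114 116 116 124 133 138 138 132 120 114
223 125 121 110  96 102 108 110 112 105  95  88  87  81  79  89  94 106 114 117 115 116 120 132 136 137 130 123 115
224 107 102 100 104 109 113 105  90  86  80  81  88  89  88  80  78  85 103 115 112 118 119 126 128 128 128 120 116
225 100  98 107 112 114
[... 2354 characters left out ...]
 101 118 140 149 153 142 126 105  97  92  88  90  86  96 126 159 159 158 159 159
194 156 158 159 159 159 151 112  87  89 100 115 125 125 116 117 115 113 111 109 122 138 147 137 113 124 146 161 160 165 162
200 163 162 163 161 152 128  90  84  87  88  84  92 103  98  92  91  90  92  91  93 101 114 113 120 142 161 165 165 163 164
208 163 166 165 152 111  91  89  88  86  85  89  88  87  91  93  95  92  95  96  92  93 102 130 160 160 161 164 166 166 169
216 166 166 165 141  95  84  87  92  98 109 113  99  95  96  96  95  97 100 112 119 117 141 168 171 170 165 161 164 165 163
222 161 147 111 102 101  96  84  85  81  82  89  85  87  90  91  89  90  99 103 127 156 161 160 162 161 160 164 164 162 162
```

The loupe stands upright with its top at about (302,227), about 8 mm from the panel's middle. The stack hasn't moved, so I'm handing in.

```bash
python3 -c "
from cell import manip
print(manip.finish_job())"
```

```text
the job is handed in; nothing more can be done
None
```

I did every step of the job and handed it in at about 103 s. The hand-in gives no verdict.

- **Weights:** All four are nested on the bench cup. The top rim appears where a five-cup stack should, about 0.13 m up, and the stack looked the same in the last picture. The last cup was gripped off-centre and tipped about 50° or more in the jaws. I righted it against the frame's post, stood it on the bench, and gripped it again before nesting it. I pushed lightly on the locked frame to do this.
- **Knob, unlocking:** I turned it about 1.42 rad to unlock it, and the panel then lifted freely at about 4 N.
- **Panel:** I swung it over by the handle until it met the far stop, with about 34 N pressing on the stop. A later picture shows the handle on the far side.
- **Knob, locking:** I turned it back to its stop. The tool went about 0.1 rad past the locked direction and the jaws opened slightly, which fits the knob being at its end stop. The later image check on the knob was weak: it had few dark pixels, though their direction was near the starting one. The lock is therefore judged mainly from the gripper.
- **Loupe:** It stands upright about 8 mm from the panel's middle by the last picture, with the gripper lifted about 0.15 m clear.

**Checks that failed or were not made:**
- The tool's tilt drifted by up to 5°, and I corrected it by pressing the fingertips on the bench; one press reached 64 N at the wrist.
- I did not measure the glue stick or the thread at the end. The arm was never moved near them.

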